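Empty the hot cartridge warmer with a lid lifter

TASK

The glue cartridges in the warmer are ready: pick up the lid lifter, hook it under the loop of the hot steel lid, lift the lid off without touching it with the gripper, keeping it level, and set it down on the cork mat. Then move every cartridge from the warmer into the holes of the wooden cooling rack, fully down. Finally lift the lid again with the lifter, put it back on the empty warmer so that it sits fully down, and lay the lifter back in its rest; leave the small brown box and the roll of grey tape alone.

Things in the scene. Friction and masses are not known exactly. Their poses are not given: they have to be found in the camera images.
- warmer: white electric warmer, fixed, 96 (x) x 200 (y) mm. Origin: centre of its underside, z up. Ledge 52 mm above it; inside the ledge a raised aluminium block 44 x 154 mm, top at 60 mm, with a row of four square wells 23 mm wide, 57 mm deep at x = 0, y = -60, -20, 20, 60 mm. The lid's skirt stands on the ledge round the block.
- lid: hollow steel hood lid, 64 (x) x 174 (y) x 62 mm, skirt wall 4 mm, 0.3 kg, hot: gripper and arm must never touch it; a loop handle on top. Origin: centre of the skirt's lower edge, z up. Starts on the warmer, origin 52 mm above the warmer's, same axes; fits over the block with 6 mm to spare on each side, either way round; inside height 58 mm.
- lid_bar (a point): middle of the loop handle's level bar, on the bar's axis, 104 mm above the lid's origin; axes as the lid's. Bar 8 mm thick, straight along y from -24 to 24 mm, 38 mm clear below it, legs at y = -34 and 34 mm.
- lifter: lid lifter, 0.25 kg. Origin: middle of its wooden handle, a bar 18 x 18 mm, 150 mm long along y, gripped from above at the middle, across x. Below hangs a steel J-hook 24 mm wide (y): neck 8 mm thick, jog at z = -24 to -32 mm, shank at x = -14 to -20 mm, foot at z = -66 to -72 mm ending in an upturned lip. Starts in the rest, same axes as the rest.
- lifter_seat (a point): where the axis of the lid's bar lies when it hangs in the hook: x -2, y 0, z -62 mm in the lifter's frame, same axes. Hook mouth opens to +x between jog and lip (x 8 to 15 mm, lip top 56 mm below the origin), 24 mm high; the bar enters with its axis about 43 mm below the origin and settles behind the lip as the lifter rises.
- rest: dark steel rest, fixed: foot 90 (x) x 150 (y) x 10 mm, posts 8 mm thick at y = -62 and 62 mm, 116 mm free between them. Origin: centre of its underside, z up. The lifter's handle lies along y in the posts' notches (bottom at 101 mm, 28 mm wide, flaring to 47 mm at 120 mm), lifter's origin at x 0, y 0, z 110 mm, hook hanging between the posts.
- mat: cork mat, loose, 120 (x) x 220 (y) x 10 mm, 0.5 kg. Origin: centre of its underside; top at 10 mm. The lid goes on it, the lid's centre within 40 mm of the mat's and long side along the mat's.
- rack: wooden cooling rack, loose, 0.9 kg, 70 (x) x 190 (y) x 60 mm. Origin: centre of its underside, z up. A row of four empty square holes at x = 0, y = -60, -20, 20, 60 mm, 23 mm wide, 57 mm deep from the top at 60 mm. A cartridge fully in has its origin 3 mm above the rack's.
- cartridge_red: glue cartridge, white barrel, red cap, upright, 100 mm tall, 0.06 kg: barrel 20 mm across, 60 mm long, rounded foot; above it the cap, 26 mm across, 40 mm tall (grip this). It stands on the floor of its well, cap 3 mm above the block. Origin: centre of the lower end, z up. Starts in a well of the warmer, origin 3 mm above the warmer's. Absent in some runs.
- cartridge_yellow: glue cartridge, white barrel, yellow cap, upright, 100 mm tall, 0.06 kg: barrel 20 mm across, 60 mm long, rounded foot; above it the cap, 26 mm across, 40 mm tall (grip this). It stands on the floor of its well, cap 3 mm above the block. Origin: centre of the lower end, z up. Starts in a well of the warmer, origin 3 mm above the warmer's. Absent in some runs.
- cartridge_green: glue cartridge, white barrel, green cap, upright, 100 mm tall, 0.06 kg: barrel 20 mm across, 60 mm long, rounded foot; above it the cap, 26 mm across, 40 mm tall (grip this). It stands on the floor of its well, cap 3 mm above the block. Origin: centre of the lower end, z up. Starts in a well of the warmer, origin 3 mm above the warmer's. Absent in some runs.
- cartridge_blue: glue cartridge, white barrel, blue cap, upright, 100 mm tall, 0.06 kg: barrel 20 mm across, 60 mm long, rounded foot; above it the cap, 26 mm across, 40 mm tall (grip this). It stands on the floor of its well, cap 3 mm above the block. Origin: centre of the lower end, z up. Starts in a well of the warmer, origin 3 mm above the warmer's. Absent in some runs.
- seed_box: bystander: small brown cardboard box, 35 x 50 x 75 mm, origin under its centre; leave alone
- tape: bystander: roll of grey tape lying flat, 103 mm across, 48 mm tall, origin under its centre; leave alone

How it is judged:
By the outcome, as a careful person would: the job done as asked, in the order asked, and still so for the second after the job is handed in, with the robot touching nothing.
Of cartridge_red, cartridge_yellow, cartridge_green, cartridge_blue only 2 to 4 are there at a start; the rules pass over those that are not, and their reading is None.
At some moment in a run one of rack, mat may be knocked a few centimetres aside while the robot is not near it.
It also fails if it takes over 210 s, if anything falls off the work surface, if the arm or the gripper's body presses on something with over 40 N, if the wrist force passes 120 N, or if a joint passes its speed limit or range.

ROBOT

A 7-joint arm with a two-finger parallel gripper is mounted at the origin on a cart in front of the work surface, level with it; the furniture and walls round the work are solid. World frame = base frame: x ahead of the robot, y to its left, z up, the work surface at z = 0. Lengths are in m, angles in rad, forces in N, time in s.
With the tool pointing down it reaches from about 0.4 to 0.875 m from the base axis. Payload 19.3 kg.
Tool frame: the origin (TCP) lies midway between the tips of the shut fingers; the grasp point (between the pads) lies bot.tcp_to_grasp behind it (bot.tcp_to_grasp is the distance from the TCP to the grasp point, in m); z points along the fingers, y is the line along which they close (so a half turn about z gives the same grasp; the last joint's range is limited). The gripper opens to 85 mm and grips with 20 to 120 N. Pads are 22 mm wide; open, the fingers measure 114 mm over their backs; the gripper's body (76 mm by 85 mm) begins 54 mm behind the grasp point. The pads swing forward as they close: fully open they stand 13 mm farther back than shut.
Start: joints at [1.096, 0.521, -0.036, 1.599, 0.021, 1.021, -0.113], TCP at [0.246, -0.574, 0.231] pointing down, gripper open.
Joint ranges: [-2.91, 2.91], [-0.3, 2.13], [-1.5, 1.42], [0.17, 2.43], [-1.26, 4.41], [0.16, 1.93], [-2.52, 2.52]. Speed limits (rad/s): [1.89, 1.89, 2.39, 2.39, 3.01, 3.01, 3.01].

INTERFACE

Orientations are given as [roll, pitch, yaw] about the fixed x, y, z axes, in that order (R = Rz(yaw) Ry(pitch) Rx(roll)).
In Python, from workcell import observe, imaging, bot gives the robot as it stands.
- The arm moves only by the tool send_rows, never from a script. Its argument "plan" is text: rows parted by semicolons, each of 7 numbers parted by spaces: the shift along the tool's x, y, z in m, then the turn, a rotation vector about the tool's x, y, z in degrees, then the finger opening in m, from 0 to 0.0854. In form: dx dy dz rx ry rz claw; .... A call has 1 to 10 rows; each row is the pose to reach, as a shift and turn from the pose commanded when the call began, along the tool's axes at that moment; what a row does not reach only later rows make up. A row lasts 1/12 s, in which the tool goes at most 41.7 mm and 7.16 degrees, less where a joint would pass 70% of its speed; a pose out of reach is approached as far as the arm can. A call with a gripper value outside its range is refused whole. The fingers move at their own pace and stop on an object; "grip_force" is the grip in N (left out, the last holds). Time passes only in rows, so rows that repeat a pose let the fingers close. It gives the time, the measured TCP pose, the force, the opening and the grip force at its end, in the units of the state.
- observe(): the state, without advancing time (a new reading comes with each control period).
- imaging.grab_frame(name): name is "scene" or "side" or "wrist"; returns a dict with "color" (480x640x3 uint8, red, green, blue), "fx", "fy", "cx", "cy" (pixels), "eye" and "orientation" of the camera in the world; the wrist camera has in their place "tool_from_camera" (4x4, takes a point from camera to tool coordinates, whose origin is the TCP and whose axes are the flange's). Camera axes: x right, y down, z forward; pixel columns grow to the right and rows downward; lengths in m; the calibration is good to about 2 mm. A picture is of the moment at which its call begins: read the wrist's pose just before it. There is no depth.
- bot.job_done(): hands the job in; it is judged then, once.
The state is a dict: "clock": time; "qpos": joint angles; "qd": joint speeds; "joint_efforts": joint torques, N m; "position": TCP position; "tool_rot": TCP orientation; "force": force on the tool from outside, world axes, zero at the start; "moment": the same for the moment, N m; "grip_width": finger opening in m; "finger_force": force on a finger pad.
Only numpy, scipy, OpenCV 4.12 (cv2) and the standard library are available. Lean on these libraries where they do the work, as an engineer would, in place of code of your own. Each camera call takes 0.05 s, during which the arm holds its last target. There are 200 camera calls.

## Working session

There is one attempt and no reset: what is moved stays moved. The work goes in short steps, Python scripts to look and compute and a tool call to move; the robot and the scene stay as the last step left them, time stands still between calls to the robot, and variables do not carry over. Pictures are saved under pics/ and viewed, at most 14 in all, crops included, and the job is handed in when it is done.

Besides the shell and the picture viewer there is one more tool, called by a JSON object that holds its "api" and its "payload", one argument or row to a line. send_rows: Moves the arm, as the interface text tells. Its arguments: {"type":"object","properties":{"plan":{"type":"string"},"grip_force":{"type":"number"}},"required":["plan"]}

```bash
mkdir -p pics; ls; python3 - <<'E'
from workcell import observe, imaging, bot
import cv2
print(observe(), bot.tcp_to_grasp)
for n in("scene","side","wrist"):
    f=imaging.grab_frame(n); cv2.imwrite(f"pics/{n}0.png",f["color"][:,:,::-1])
    print(n,{k:v for k,v in f.items() if k!="color"})
E
```

```text
pics
{'clock': 0.0, 'qpos': array([ 1.09579144,  0.52203319, -0.03628958,  1.59996748,  0.02119661,
        1.02108375, -0.11280694]), 'qd': array([-1.75925764e-03, -7.02492896e-04,  3.85198883e-05,  5.99649561e-04,
       -4.22341420e-04, -1.97647443e-03, -1.56580286e-03]), 'joint_efforts': array([-7.76868674e-04, -9.27117920e+01,  1.97945796e+00, -3.69941032e+01,
        1.78076571e-02,  8.11851409e-03, -1.24710973e-04]), 'position': array([ 0.24597429, -0.57422016,  0.23072871]), 'tool_rot': array([-3.14048955e+00,  9.33637658e-05,  4.04752719e-01]), 'force': array([-0.07300597,  0.45125098,  0.17549102]), 'moment': array([ 0.07261543,  0.0582973 , -0.0229403 ]), 'finger_force': 0.0, 'grip_width': 0.08543822539831418} 0.0187
scene {'fx': 603.8031524435484, 'fy': 603.8031524435484, 'cx': 329.6151149705422, 'cy': 246.32118233850647, 'eye': array([-0.04972113,  0.76606386,  1.0300555 ]), 'orientation': array([-2.35282395, -0.00615682, -2.47502167])}
side {'fx': 606.0312549979881, 'fy': 606.0312549979881, 'cx': 321.6059757570568, 'cy': 244.54720630100078, 'eye': array([ 1.13340027, -0.58545215,  1.18276404]), 'orientation': array([-2.47478267e+00,  1.02809158e-03,  7.89152028e-01])}
wrist {'fx': 391.6212308747991, 'fy': 391.6212308747991, 'cx': 319.6711677228061, 'cy': 235.946023490529, 'tool_from_camera': array([[-2.68953699e-04, -9.45955193e-01, -3.24297242e-01,
         8.43515215e-02],
       [ 9.99999960e-01, -2.83243574e-04, -3.13896662e-06,
        -1.18743649e-03],
       [-8.88857883e-05, -3.24297230e-01,  9.45955231e-01,
        -1.43614189e-01],
       [ 0.00000000e+00,  0.00000000e+00,  0.00000000e+00,
         1.00000000e+00]])}
```

View pics/scene0.png

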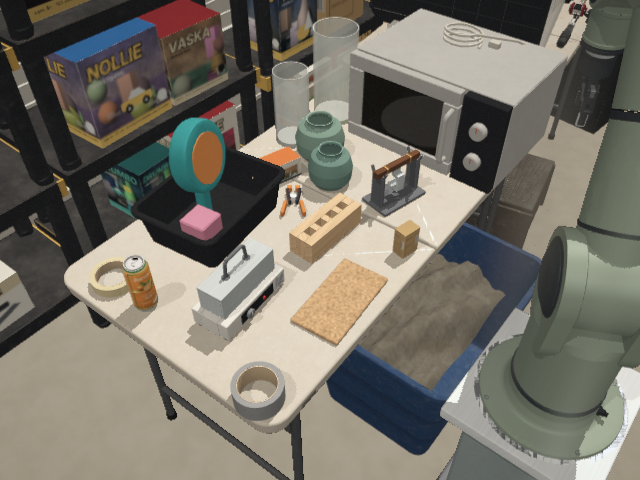

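View pics/side0.png

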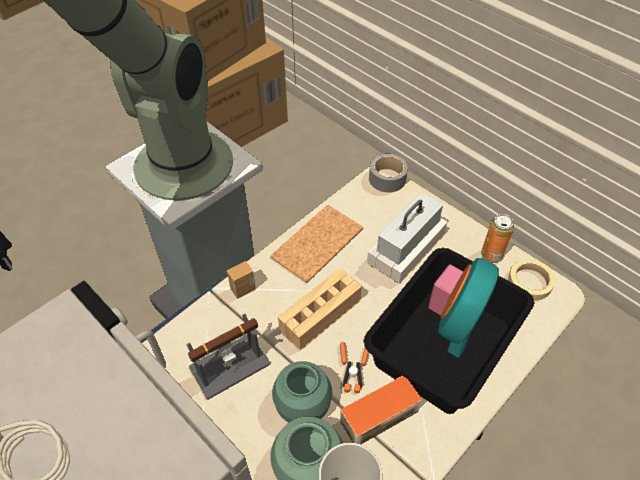

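Scene view: lid on warmer at (235,285), mat (340,300), rack (325,228), rest (395,185), brown box (405,238), tape (258,388). Side view: warmer (408,235), mat (317,243), rack (320,308), rest (228,355). Next I'll enlarge both.

```bash
python3 - <<'E'
import cv2
for n,x,y in(("scene",185,145),("side",185,190)):
    im=cv2.imread(f"pics/{n}0.png")[y:y+200,x:x+266]
    im=cv2.resize(im,None,fx=3,fy=3,interpolation=cv2.INTER_CUBIC)
    for k in range(0,266,20): cv2.putText(im,str(x+k),(3*k,8),0,.3,(0,0,255)); cv2.line(im,(3*k,10),(3*k,14),(0,0,255))
    for k in range(0,200,20): cv2.putText(im,str(y+k),(0,3*k+4),0,.3,(0,0,255)); cv2.line(im,(20,3*k),(24,3*k),(0,0,255))
    cv2.imwrite(f"pics/{n}0c.png",im)
E
```

```text
(no output)
```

View pics/scene0c.png

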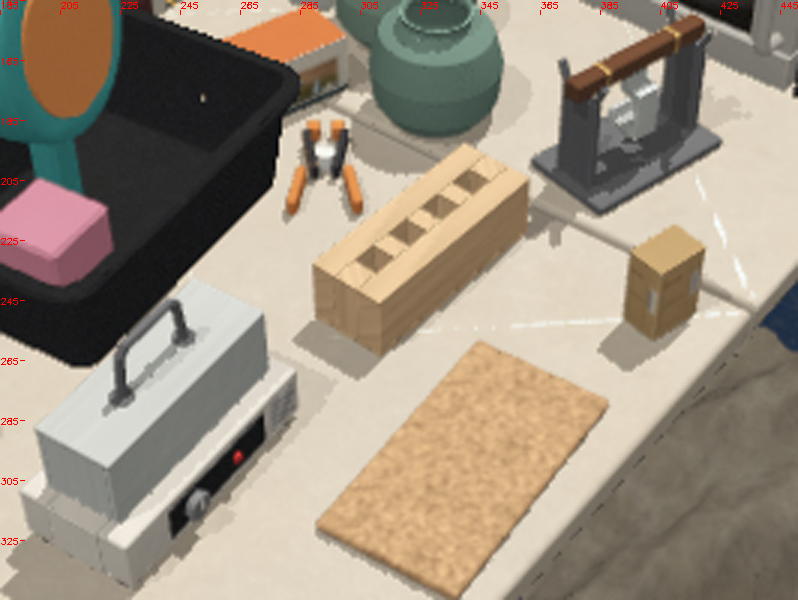

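View pics/side0c.png

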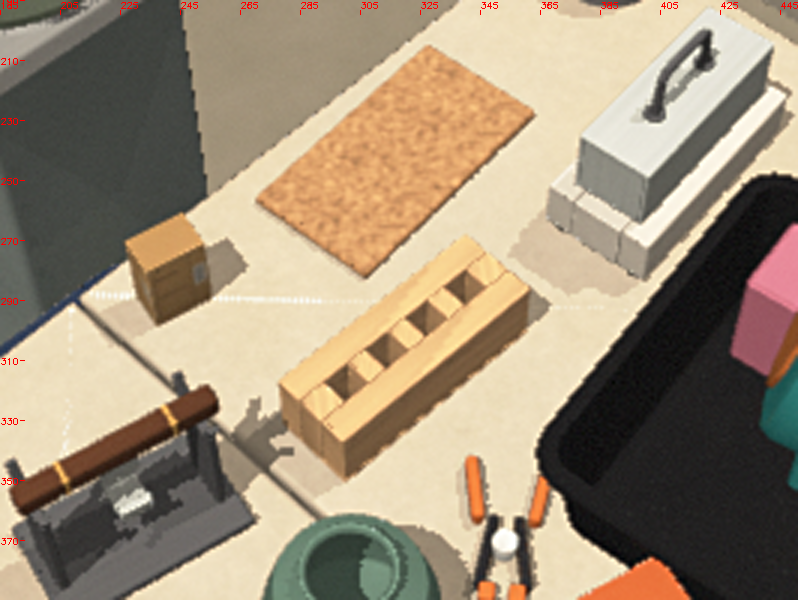

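The crops give sharp corners of the rack, lid, mat and handle in both views. I'll back-project them onto their known heights.

```bash
cat > h.py <<'E'
import numpy as np, cv2
from scipy.spatial.transform import Rotation as R
from workcell import observe, imaging, bot
C={"scene":(603.803,603.803,329.615,246.321,[-0.04972113,0.76606386,1.0300555],[-2.35282395,-0.00615682,-2.47502167]),
"side":(606.031,606.031,321.606,244.547,[1.13340027,-0.58545215,1.18276404],[-2.47478267,1.02809158e-03,0.789152028])}
def bp(cam,uv,z):
    fx,fy,cx,cy,e,o=C[cam]; M=R.from_euler("xyz",o).as_matrix(); e=np.array(e)
    d=np.array([((u-cx)/fx,(v-cy)/fy,1) for u,v in uv])@M.T
    return e+d*((z-e[2])/d[:,2])[:,None]
def proj(cam,P):
    fx,fy,cx,cy,e,o=C[cam]; M=R.from_euler("xyz",o).as_matrix(); q=(np.atleast_2d(P)-e)@M
    return np.c_[fx*q[:,0]/q[:,2]+cx,fy*q[:,1]/q[:,2]+cy]
def wrist():
    "picture, and T world<-camera"
    s=observe(); f=imaging.grab_frame("wrist"); T=np.eye(4)
    T[:3,:3]=R.from_euler("xyz",s["tool_rot"]).as_matrix(); T[:3,3]=s["position"]
    return f,T@f["tool_from_camera"]
def wbp(f,T,uv,z):
    d=np.array([((u-f["cx"])/f["fx"],(v-f["cy"])/f["fy"],1) for u,v in uv])@T[:3,:3].T
    return T[:3,3]+d*((z-T[2,3])/d[:,2])[:,None]
def crop(cam,uv): o={"scene":(185,145),"side":(185,190)}[cam]; return np.array(uv)/3.+o
def rel(target,yaw=None):
    "tool-frame shift (mm) and turn (deg) from measured pose to target TCP / yaw, tool down"
    s=observe(); M=R.from_euler("xyz",s["tool_rot"])
    r=M.inv().apply(np.array(target)-s["position"])*1000
    t=None
    if yaw is not None: t=(M.inv()*R.from_euler("xyz",[np.pi,0,yaw])).as_rotvec(degrees=True).round(2)
    return r.round(1),t
E
python3 - <<'E'
from h import *
from workcell import observe
D={"rack":(.06,{"scene":[(314,265),(465,144),(529,181),(380,304)],"side":[(280,386),(468,235),(530,290),(345,432)]}),
"lid":(.114,{"scene":[(37,430),(198,280),(265,317),(108,467)],"side":[(581,137),(710,8),(774,45),(647,183)]}),
"mat":(.01,{"scene":[(318,527),(475,341),(608,402),(457,598)],"side":[(257,200),(430,44),(535,114),(364,278)]}),
"box":(.075,{"scene":[(627,250),(675,226),(704,244),(655,278)],"side":[(126,245),(184,213),(206,246),(145,268)]}),
"handle":(.110,{"scene":[(568,90),(702,27)],"side":[(18,496),(212,402)]}),
"rings":(.119,{"scene":[(602,68),(674,35)],"side":[(62,474),(168,417)]}),
"ftop":(.01,{"scene":[(532,163),(599,212),(721,141)],"side":[(256,519)]}),
"barlegs":(.156,{"scene":[(124,348),(175,303)],"side":[(660,70),(707,33)]}),
}
for n,(z,d) in D.items():
    for c,uv in d.items():
        P=bp(c,crop(c,uv),z); print(n,c,P[:,:2].round(3).tolist(),"ctr",P.mean(0)[:2].round(4),
          "yaws",[round(float(np.degrees(np.arctan2(*(P[(i+1)%len(P)]-P[i])[[1,0]]))),1) for i in range(len(P))],
          "len",np.linalg.norm(np.roll(P,-1,0)-P,axis=1).round(3))
print(bp("scene",[(258,378)],.048),bp("side",[(388,165)],.048))
E
```

```text
rack scene [[0.649, 0.019], [0.646, -0.17], [0.577, -0.166], [0.581, 0.02]] ctr [ 0.6133 -0.0741] yaws [-90.8, 176.1, 88.6, -1.1] len [0.189 0.07  0.186 0.067]
rack side [[0.584, -0.173], [0.586, 0.019], [0.654, 0.015], [0.644, -0.166]] ctr [ 0.6167 -0.076 ] yaws [89.4, -3.0, -93.1, -173.2] len [0.192 0.068 0.181 0.061]
lid scene [[0.65, 0.297], [0.665, 0.125], [0.602, 0.123], [0.59, 0.291]] ctr [0.6267 0.209 ] yaws [-84.9, -178.1, 94.2, 6.4] len [0.173 0.063 0.168 0.061]
lid side [[0.609, 0.116], [0.593, 0.289], [0.654, 0.294], [0.673, 0.118]] ctr [0.6318 0.2043] yaws [95.3, 4.5, -83.8, -178.2] len [0.173 0.061 0.177 0.064]
mat scene [[0.506, 0.183], [0.53, -0.033], [0.412, -0.044], [0.391, 0.17]] ctr [0.4594 0.0691] yaws [-83.7, -174.4, 95.6, 6.3] len [0.217 0.118 0.216 0.116]
mat side [[0.417, -0.05], [0.396, 0.169], [0.514, 0.176], [0.533, -0.042]] ctr [0.465  0.0633] yaws [95.4, 3.2, -85.0, -175.9] len [0.22  0.118 0.218 0.116]
box scene [[0.46, -0.133], [0.446, -0.179], [0.417, -0.176], [0.426, -0.12]] ctr [ 0.4373 -0.1518] yaws [-106.9, 173.2, 81.0, -20.4] len [0.048 0.029 0.0
[... 384 characters left out ...]
]
rings scene [[0.575, -0.261], [0.553, -0.336]] ctr [ 0.5643 -0.2985] yaws [-106.0, 74.0] len [0.078 0.078]
rings side [[0.561, -0.341], [0.578, -0.264]] ctr [ 0.5695 -0.3025] yaws [78.2, -101.8] len [0.079 0.079]
ftop scene [[0.621, -0.234], [0.539, -0.218], [0.508, -0.362]] ctr [ 0.5563 -0.2716] yaws [168.7, -102.1, 48.7] len [0.083 0.148 0.17 ]
ftop side [[0.629, -0.24]] ctr [ 0.6286 -0.2403] yaws [0.0] len [0.]
barlegs scene [[0.626, 0.233], [0.629, 0.181]] ctr [0.6277 0.2068] yaws [-86.5, 93.5] len [0.052 0.052]
barlegs side [[0.628, 0.179], [0.629, 0.233]] ctr [0.6283 0.2058] yaws [89.0, -91.0] len [0.054 0.054]
[[0.44430401 0.34732086 0.048     ]] [[0.43213279 0.35747312 0.048     ]]
```

```bash
python3 - <<'E'
from h import *
print("mw",bp("scene",[(350,133),(487,190),(497,185)],0).round(3).tolist())
im=cv2.imread("pics/scene0.png"); im2=cv2.imread("pics/side0.png")
def pts(yaw):
    M=R.from_euler("z",yaw,degrees=True).as_matrix()
    for y in(-.012,.012):
        L=np.array([(0,y,-.009),(0,y,-.028),(-.017,y,-.028),(-.017,y,-.069),(.0115,y,-.069),(.0115,y,-.056)])
        yield L@M.T+[.567,-.3007,.110]
outs=[]
for yaw in(-14.8,165.2):
    a=[]
    for n,i,(x,y) in(("scene",im,(365,145)),("side",im2,(185,310))):
        c=cv2.resize(i[y:y+75,x:x+100],None,fx=4,fy=4,interpolation=cv2.INTER_CUBIC)
        for P in pts(yaw): cv2.polylines(c,[((proj(n,P)-(x,y))*4+2).astype(int)],False,(0,0,255),1)
        a.append(c)
    outs.append(np.hstack(a))
cv2.imwrite("pics/hook.png",np.vstack(outs))
E
```

```text
mw [[0.836, -0.468, 0.0], [0.389, -0.484, 0.0], [0.378, -0.52, 0.0]]
```

View pics/hook.png

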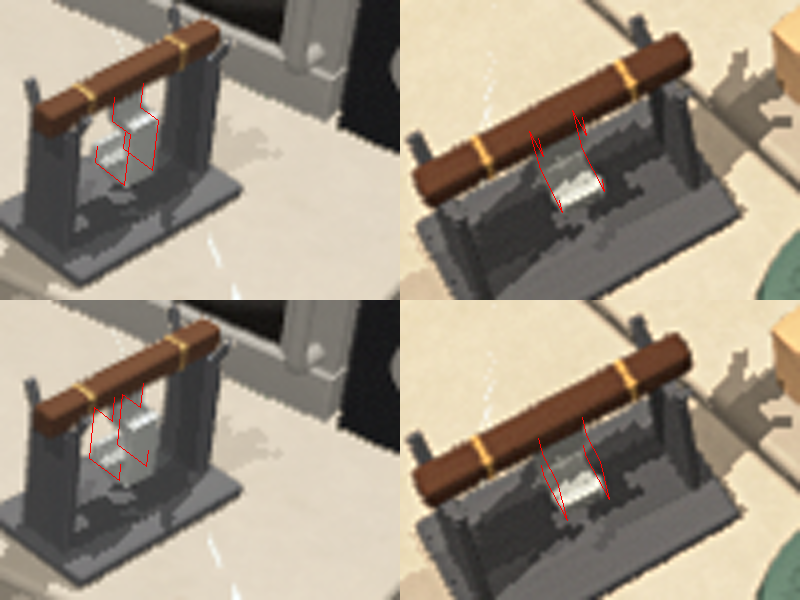

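The top overlay (yaw −14.8°) matches: neck, jog and shank are toward the robot, so the mouth opens toward +x. I'll move to a look pose above the rest, going round the microwave.

{"api": "send_rows", "payload": {
  "plan": "0.028 -0.029 -0.012 0 0 0 0.085; 0.055 -0.058 -0.023 0 0 0 0.085; 0.083 -0.086 -0.035 0 0 0 0.085; 0.11 -0.115 -0.047 0 0 0 0.085; 0.138 -0.144 -0.058 0 0 0 0.085; 0.1655 -0.173 -0.07 0 0 0 0.085; 0.1655 -0.173 -0.07 0 0 0 0.085"
}}

```text
clock: 0.73
position: [0.3334, -0.3446, 0.3035]
tool_rot: [3.14, -0.003, 0.412]
force: [1.0, 0.2, -0.1]
grip_width: 0.0847
finger_force: 0.0
```

{"api": "send_rows", "payload": {
  "plan": "0.026 0.005 0.002 0 0 -6 0.085; 0.053 0.011 0.004 0 0 -12 0.085; 0.079 0.016 0.007 0 0 -18 0.085; 0.106 0.021 0.009 0 0 -24 0.085; 0.132 0.026 0.011 0 0 -30 0.085; 0.158 0.032 0.013 0 0 -36 0.085; 0.185 0.037 0.016 0 0 -42 0.085; 0.211 0.042 0.018 0 0 -48 0.085; 0.2375 0.0474 0.02 0 0 -52.1 0.085; 0.2375 0.0474 0.02 0 0 -52.1 0.085"
}}

```text
clock: 1.57
position: [0.5708, -0.2977, 0.2799]
tool_rot: [-3.141, -0.003, 1.323]
force: [1.7, -0.1, 0.6]
grip_width: 0.0852
finger_force: 0.0
```

```bash
cat >> h.py <<'E'
def look(name,cams=("wrist",)):
    for c in cams:
        if c=="wrist":
            f,T=wrist(); np.savez(f"pics/{name}.npz",T=T,**{k:f[k] for k in("fx","fy","cx","cy")})
        else: f=imaging.grab_frame(c)
        cv2.imwrite(f"pics/{name}_{c}.png",f["color"][:,:,::-1])
def wload(name,uv,z):
    d=np.load(f"pics/{name}.npz"); return wbp(d,d["T"],uv,z)
E
python3 - <<'E'
from h import *
s=observe(); print(s["clock"],s["position"],s["tool_rot"],s["force"])
look("w1")
print("bin rim",[bp("side",[(441,252),(367,340)],z).round(3).tolist() for z in(.05,.1)],[bp("scene",[(212,260),(284,178)],z).round(3).tolist() for z in(.05,.1)])
E
```

```text
1.5667 [ 0.57083531 -0.29771098  0.27985878] [-3.14137914e+00 -2.57360780e-03  1.32284706e+00] [ 1.71829399 -0.072       0.56066947]
bin rim [[[0.714, 0.225, 0.05], [0.75, -0.071, 0.05]], [[0.732, 0.19, 0.1], [0.767, -0.094, 0.1]]] [[[0.735, 0.186, 0.05], [0.804, -0.137, 0.05]], [[0.695, 0.216, 0.1], [0.76, -0.091, 0.1]]]
```

View pics/w1_wrist.png

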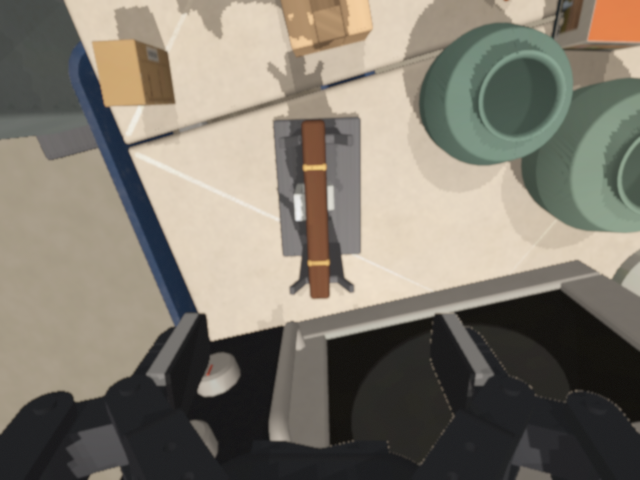

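Wrist view: handle top face from (313,121) to (319,298), rings at (315,168) and (318,263). The microwave edge lies clear below.

```bash
python3 - <<'E'
from h import *
P=wload("w1",[(313.5,121),(318.5,298),(315.5,168),(318.5,263)],.119); print(P.round(4).tolist())
for a,b in((0,1),(2,3)): print(P[[a,b]].mean(0),np.degrees(np.arctan2(*(P[a]-P[b])[[1,0]])),np.linalg.norm(P[a]-P[b]))
c=np.array([.567,-.3005]); print(rel([*c,.28],np.radians(75.3)))
E
```

```text
[[0.5838, -0.227, 0.119], [0.551, -0.371, 0.119], [0.5766, -0.2613, 0.119], [0.5591, -0.3391, 0.119]]
[ 0.56742903 -0.2989886   0.119     ] 77.17249498459302 0.14769211204038782
[ 0.5678471  -0.30020042  0.119     ] 77.3953243911778 0.07977063941686677
(array([-2. , -1.3,  0. ]), array([-0.06, -0.09,  0.19]))
```

{"api": "send_rows", "payload": {
  "plan": "-0.0015 -0.0014 0.035 0 0 -1 0.07; -0.0015 -0.0014 0.07 0 0 -1 0.06; -0.0015 -0.0014 0.105 0 0 -1 0.06; -0.0015 -0.0014 0.14 0 0 -1 0.06; -0.0015 -0.0014 0.17 0 0 -1 0.06; -0.0015 -0.0014 0.186 0 0 -1 0.06; -0.0015 -0.0014 0.186 0 0 -1 0.06; -0.0015 -0.0014 0.186 0 0 -1 0.06",
  "grip_force": 70
}}

```text
clock: 2.28
position: [0.5647, -0.3017, 0.0953]
tool_rot: [-3.14, 0.0, 1.33]
force: [-0.2, -0.4, 1.1]
grip_width: 0.0598
finger_force: 0.0
```

{"api": "send_rows", "payload": {
  "plan": "0 0 0 0 0 0 0.03; 0 0 0 0 0 0 0.01; 0 0 0 0 0 0 0.01; 0 0 0 0 0 0 0.01; 0 0 0 0 0 0 0.01; 0 0 0 0 0 0 0.01; 0 0 0 0 0 0 0.01; 0 0 0 0 0 0 0.01",
  "grip_force": 70
}}

```text
clock: 2.95
position: [0.566, -0.3019, 0.0968]
tool_rot: [3.14, 0.001, 1.331]
force: [-2.1, 0.3, 11.5]
grip_width: 0.0166
finger_force: 68.7
```

Gripped. Lift the lifter and carry it to a spot before the lid.

{"api": "send_rows", "payload": {
  "plan": "0 0 -0.015 0 0 0 0.01; 0 0 -0.04 0 0 0 0.01; 0 0 -0.07 0 0 0 0.01; 0 0 -0.1 0 0 0 0.01; 0 0 -0.13 0 0 0 0.01; 0 0 -0.16 0 0 0 0.01; 0 0 -0.17 0 0 0 0.01; 0 0 -0.17 0 0 0 0.01"
}}

```text
clock: 3.62
position: [0.5662, -0.3018, 0.2683]
tool_rot: [3.137, 0.001, 1.331]
force: [0.3, 0.5, -3.6]
grip_width: 0.0166
finger_force: 69.2
```

{"api": "send_rows", "payload": {
  "plan": "0.01 -0.003 0 0 0 0 0.01; 0.04 -0.01 0 0 0 0 0.01; 0.07 -0.018 0 0 0 0 0.01; 0.1 -0.026 0 0 0 0 0.01; 0.13 -0.033 0 0 0 0 0.01; 0.16 -0.041 0 0 0 0 0.01; 0.19 -0.049 0 0 0 0 0.01; 0.22 -0.056 0 0 0 0 0.01; 0.24 -0.062 0 0 0 0 0.01; 0.25 -0.064 0 0 0 0 0.01"
}}

```text
clock: 4.45
position: [0.5611, -0.0394, 0.2636]
tool_rot: [-3.139, -0.001, 1.335]
force: [-0.4, 0.3, -3.4]
grip_width: 0.0166
finger_force: 69.1
```

{"api": "send_rows", "payload": {
  "plan": "0.02 -0.005 0 0 0 -2 0.01; 0.05 -0.013 0 0 0 -4 0.01; 0.08 -0.021 0 0 0 -7 0.01; 0.11 -0.028 0 0 0 -10 0.01; 0.14 -0.036 0 0 0 -13 0.01; 0.17 -0.044 0 0 0 -16 0.01; 0.2 -0.052 0 0 0 -18.7 0.01; 0.225 -0.058 0 0 0 -18.7 0.01; 0.236 -0.061 0 0 0 -18.7 0.01; 0.236 -0.061 0 0 0 -18.7 0.01"
}}

```text
clock: 5.28
position: [0.5578, 0.2031, 0.2638]
tool_rot: [-3.139, -0.001, 1.661]
force: [0.2, 0.3, -2.5]
grip_width: 0.017
finger_force: 69.0
```

```bash
python3 - <<'E'
from h import *
s=observe(); print(s["clock"],s["position"],s["tool_rot"],s["force"],s["moment"],s["grip_width"])
look("w2",("wrist","side"))
im=cv2.imread("pics/w2_wrist.png")[:, :]; 
b=cv2.imread("pics/w2_side.png")[140:300,330:490]
b=cv2.resize(b,None,fx=3,fy=3,interpolation=cv2.INTER_CUBIC)[:480]
w=cv2.resize(im[:400],None,fx=1,fy=1)
cv2.imwrite("pics/w2m.png",im); cv2.imwrite("pics/w2s.png",b)
E
```

```text
5.2833 [0.5578263  0.20311876 0.26379723] [-3.13935656e+00 -8.28288450e-04  1.66134958e+00] [ 0.229407    0.33007769 -2.5432278 ] [-0.04154107  0.02290504 -0.02714666] 0.01695506070039062
```

View pics/w2_wrist.png

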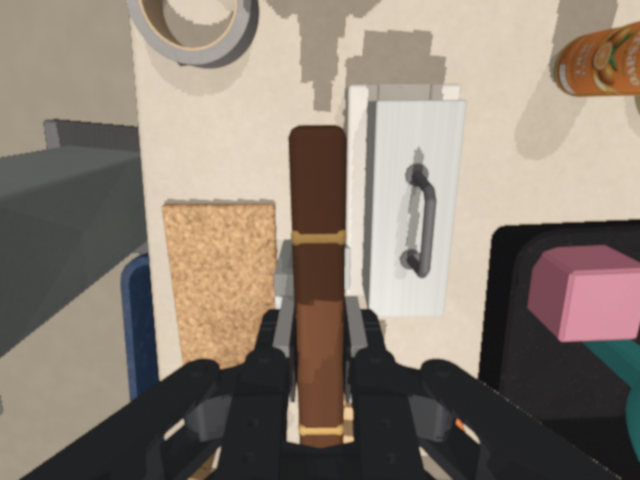

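Wrist view: handle rings at (319,238)/(322,430). Lid top corners are (375,100),(466,100),(443,316),(369,315), and the bar runs (431,191)–(424,272).

```bash
python3 - <<'E'
from h import *
P=wload("w2",[(375,100),(466,100),(443,316),(369,315)],.114); print(P.round(4).tolist(),P.mean(0))
B=wload("w2",[(431,191),(424,272)],.156); print(B.round(4).tolist(),B.mean(0))
f=np.load("pics/w2.npz"); s=observe(); print(s["position"])
# handle: rings plane height so spacing = 80mm
for z in(.27,.275,.28,.285,.29,.295):
    H=wload("w2",[(319,238),(321.5,430)],z); d=H[0]-H[1]
    E=wload("w2",[(319,127),(320.5,445)],z)
    print(z,np.linalg.norm(d).round(4),H.mean(0).round(4),np.degrees(np.arctan2(d[1],d[0])).round(2),np.linalg.norm(E[0]-E[1]).round(4),E.mean(0).round(4))
E
```

```text
[[0.589, 0.2925, 0.114], [0.6531, 0.2983, 0.114], [0.6702, 0.1255, 0.114], [0.6074, 0.1207, 0.114]] [0.62994639 0.20924742 0.114     ]
[[0.6276, 0.2395, 0.156], [0.6332, 0.182, 0.156]] [0.63036801 0.21074809 0.156     ]
[0.55871196 0.19960666 0.26409546]
0.27 0.0908 [0.5592 0.1948 0.27  ] 95.85 0.1393 [0.5576 0.2103 0.27  ]
0.275 0.0875 [0.5589 0.1982 0.275 ] 95.85 0.1342 [0.5573 0.2131 0.275 ]
0.28 0.0842 [0.5586 0.2016 0.28  ] 95.85 0.1292 [0.5571 0.216  0.28  ]
0.285 0.0809 [0.5583 0.205  0.285 ] 95.85 0.1241 [0.5568 0.2188 0.285 ]
0.29 0.0776 [0.558  0.2083 0.29  ] 95.85 0.119 [0.5566 0.2216 0.29  ]
0.295 0.0743 [0.5576 0.2117 0.295 ] 95.85 0.114 [0.5563 0.2244 0.295 ]
```

View pics/w2s.png

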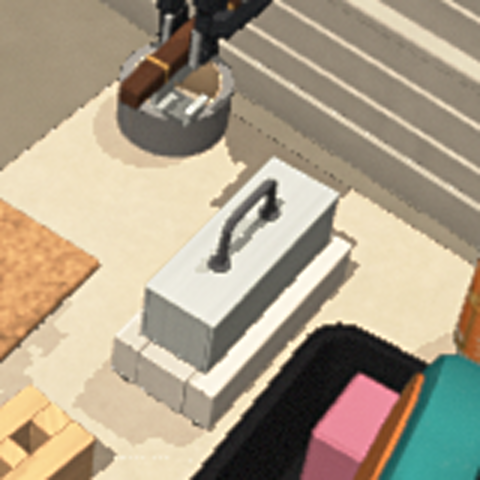

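{"api": "send_rows", "payload": {
  "plan": "0 0 0.02 0 0 0 0.01; 0 0 0.04 0 0 0 0.01; 0 0 0.06 0 0 0 0.01; 0 0 0.075 0 0 0 0.01; 0 0 0.078 0 0 0 0.01; 0 0 0.078 0 0 0 0.01; 0 0 0.078 0 0 0 0.01; 0 0 0.078 0 0 0 0.01"
}}

```text
clock: 6.05
position: [0.5596, 0.2001, 0.1883]
tool_rot: [3.14, -0.0, 1.657]
force: [-0.2, -0.7, -2.4]
grip_width: 0.0164
finger_force: 69.0
```

```bash
python3 - <<'E'
from h import *
s=observe(); print(s["position"],s["tool_rot"],s["force"]); print(rel([.632,.2065,.186],np.radians(95.3)))
E
```

```text
[0.55961995 0.20009937 0.1883212 ] [ 3.14029790e+00 -2.23329963e-04  1.65722910e+00] [-0.1833748  -0.67668084 -2.37944219]
(array([ 0.1, 72.7,  2.4]), array([ 0.07, -0.01, -0.35]))
```

{"api": "send_rows", "payload": {
  "plan": "0 0.006 0.001 0 0 0 0.01; 0 0.016 0.001 0 0 0 0.01; 0 0.026 0.001 0 0 0 0.01; 0 0.036 0.001 0 0 0 0.01; 0 0.046 0.001 0 0 0 0.01; 0 0.056 0.001 0 0 0 0.01; 0 0.065 0.001 0 0 0 0.01; 0 0.071 0.001 0 0 0 0.01; 0 0.073 0.001 0 0 0 0.01; 0 0.073 0.001 0 0 0 0.01"
}}

```text
clock: 6.88
position: [0.6322, 0.2067, 0.1864]
tool_rot: [3.141, -0.0, 1.658]
force: [0.2, -1.0, -2.7]
grip_width: 0.0166
finger_force: 69.0
```

```bash
python3 - <<'E'
from h import *
s=observe(); print(s["position"],s["tool_rot"],s["force"])
look("w3",("side","scene","wrist"))
a=cv2.resize(cv2.imread("pics/w3_side.png")[150:250,370:470],None,fx=4,fy=4,interpolation=cv2.INTER_CUBIC)
b=cv2.resize(cv2.imread("pics/w3_scene.png")[210:310,190:290],None,fx=4,fy=4,interpolation=cv2.INTER_CUBIC)
cv2.imwrite("pics/w3m.png",np.hstack([a,b]))
E
```

```text
[0.63216098 0.20672864 0.18637807] [ 3.14137273e+00 -1.89031251e-04  1.65772938e+00] [ 0.17227764 -0.98316363 -2.6932513 ]
```

View pics/w3m.png

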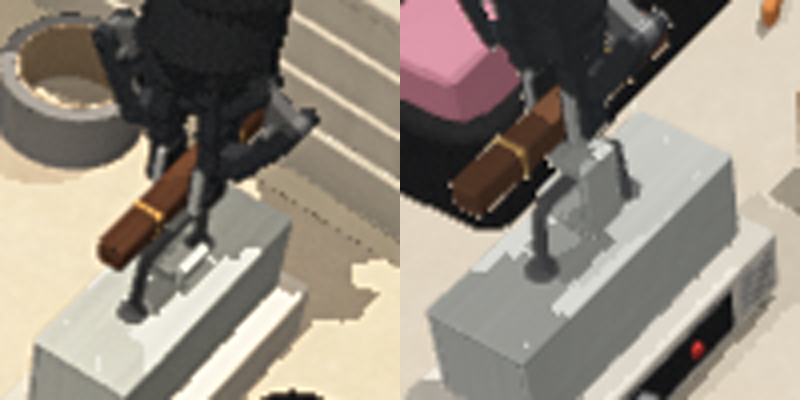

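Hook is under the bar with no contact force. Lift slowly.

{"api": "send_rows", "payload": {
  "plan": "0 0 -0.006 0 0 0 0.01; 0 0 -0.012 0 0 0 0.01; 0 0 -0.016 0 0 0 0.01; 0 0 -0.019 0 0 0 0.01; 0 0 -0.022 0 0 0 0.01; 0 0 -0.025 0 0 0 0.01; 0 0 -0.028 0 0 0 0.01; 0 0 -0.031 0 0 0 0.01; 0 0 -0.035 0 0 0 0.01; 0 0 -0.035 0 0 0 0.01",
  "grip_force": 100
}}

```text
clock: 7.87
position: [0.6321, 0.2069, 0.2221]
tool_rot: [3.141, -0.0, 1.658]
force: [-0.0, 0.1, -4.9]
grip_width: 0.0158
finger_force: 100.8
```

{"api": "send_rows", "payload": {
  "plan": "0 0 -0.005 0 0 0 0.01; 0 0 -0.013 0 0 0 0.01; 0 0 -0.022 0 0 0 0.01; 0 0 -0.031 0 0 0 0.01; 0 0 -0.04 0 0 0 0.01; 0 0 -0.049 0 0 0 0.01; 0 0 -0.058 0 0 0 0.01; 0 0 -0.066 0 0 0 0.01; 0 0 -0.07 0 0 0 0.01; 0 0 -0.07 0 0 0 0.01"
}}

```text
clock: 8.7
position: [0.6321, 0.2069, 0.2925]
tool_rot: [3.14, -0.0, 1.658]
force: [-0.0, 0.1, -4.5]
grip_width: 0.0161
finger_force: 100.8
```

```bash
python3 - <<'E'
from h import *
s=observe(); print(s["position"],s["tool_rot"],s["force"],s["moment"])
look("w4",("side","scene"))
a=cv2.imread("pics/w4_side.png")[140:380,180:460]
b=cv2.imread("pics/w4_scene.png")[150:390,180:460]
cv2.imwrite("pics/w4m.png",cv2.resize(np.hstack([a,b]),None,fx=1.42,fy=1.42,interpolation=cv2.INTER_CUBIC))
E
```

```text
[0.63211733 0.20688272 0.29245469] [ 3.14024645e+00 -4.09280292e-04  1.65785156e+00] [-0.01704112  0.12213877 -4.47363641] [-0.01538685 -0.03081754  0.03014439]
```

View pics/w4m.png

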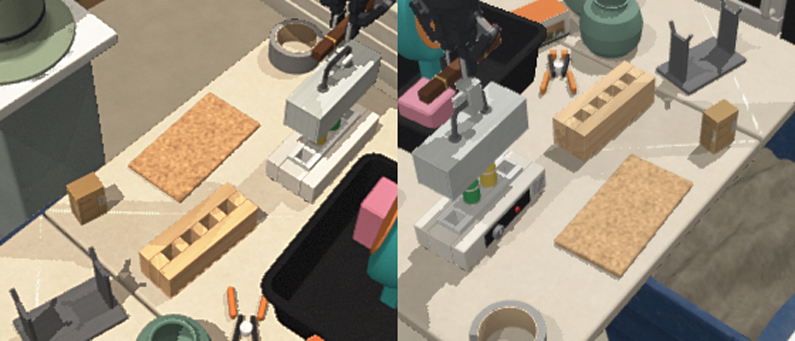

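The lid is off and level. Green and yellow stand in the middle wells and the end wells look empty. Mat and rack are unmoved, with the mat's left corner at (291,320) in scene. Carry smoothly to the mat.

{"api": "send_rows", "payload": {
  "plan": "-0.0002 -0.0002 0 0 0 0 0.01; -0.0011 -0.0014 0 0 0 0 0.01; -0.0034 -0.0044 0 0 0 0 0.01; -0.0074 -0.0096 0 0 0 0 0.01; -0.0132 -0.0172 0 0 0 0 0.01; -0.0208 -0.0271 0 0 0 0 0.01; -0.03 -0.0391 0 0 0 0 0.01; -0.0404 -0.0528 0 0 0 0 0.01; -0.0518 -0.0677 0 0 0 0 0.01; -0.0637 -0.0832 0 0 0 0 0.01"
}}

```text
clock: 9.63
position: [0.5534, 0.1351, 0.2912]
tool_rot: [-3.142, 0.0, 1.658]
force: [0.2, 0.2, -5.1]
grip_width: 0.0163
finger_force: 100.9
```

{"api": "send_rows", "payload": {
  "plan": "-0.0119 -0.0155 0 0 0 0 0.01; -0.0233 -0.0304 0 0 0 0 0.01; -0.0337 -0.044 0 0 0 0 0.01; -0.0429 -0.056 0 0 0 0 0.01; -0.0505 -0.0659 0 0 0 0 0.01; -0.0563 -0.0735 0 0 0 0 0.01; -0.0603 -0.0787 0 0 0 0 0.01; -0.0626 -0.0817 0 0 0 0 0.01; -0.0635 -0.083 0 0 0 0 0.01; -0.0637 -0.0832 0 0 0 0 0.01"
}}

```text
clock: 10.47
position: [0.4773, 0.0654, 0.2914]
tool_rot: [3.141, -0.0, 1.658]
force: [-0.1, -0.1, -5.4]
grip_width: 0.0156
finger_force: 100.9
```

{"api": "send_rows", "payload": {
  "plan": "0 0 0 0 0 0 0.01; 0 0 0 0 0 0 0.01; 0 0 0 0 0 0 0.01; 0 0 0 0 0 0 0.01; 0 0 0.003 0 0 0 0.01; 0 0 0.01 0 0 0 0.01; 0 0 0.02 0 0 0 0.01; 0 0 0.03 0 0 0 0.01; 0 0 0.038 0 0 0 0.01; 0 0 0.04 0 0 0 0.01"
}}

```text
clock: 11.3
position: [0.4764, 0.0651, 0.2494]
tool_rot: [-3.139, -0.0, 1.658]
force: [0.1, -0.2, -5.6]
grip_width: 0.016
finger_force: 100.8
```

```bash
python3 - <<'E'
from h import *
s=observe(); print(s["position"],s["tool_rot"],s["force"],s["moment"])
look("w5",("side","scene"))
a=cv2.imread("pics/w5_side.png")[140:380,180:460]
b=cv2.imread("pics/w5_scene.png")[150:390,180:460]
cv2.imwrite("pics/w5m.png",cv2.resize(np.hstack([a,b]),None,fx=1.42,fy=1.42,interpolation=cv2.INTER_CUBIC))
E
```

```text
[0.4764033  0.06514902 0.24944289] [-3.13919133e+00 -4.91270876e-05  1.65804512e+00] [ 0.14517328 -0.24789615 -5.61298812] [-0.06639815  0.00201749 -0.01994068]
```

View pics/w5m.png

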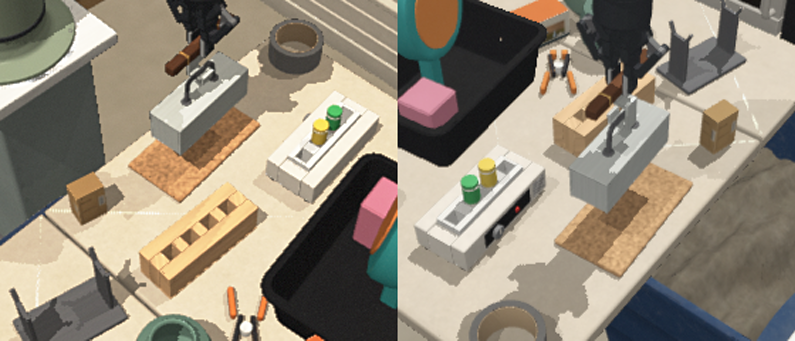

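Mat is unmoved and the lid hangs over it. Lower it.

{"api": "send_rows", "payload": {
  "plan": "0 0 0.004 0 0 0 0.01; 0 0 0.012 0 0 0 0.01; 0 0 0.021 0 0 0 0.01; 0 0 0.03 0 0 0 0.01; 0 0 0.039 0 0 0 0.01; 0 0 0.048 0 0 0 0.01; 0 0 0.057 0 0 0 0.01; 0 0 0.065 0 0 0 0.01; 0 0 0.071 0 0 0 0.01; 0 0 0.075 0 0 0 0.01"
}}

```text
clock: 12.23
position: [0.4769, 0.0653, 0.1754]
tool_rot: [-3.141, -0.0, 1.658]
force: [-0.3, 0.0, -5.4]
grip_width: 0.016
finger_force: 100.9
```

{"api": "send_rows", "payload": {
  "plan": "0 0 0.003 0 0 0 0.01; 0 0 0.006 0 0 0 0.01; 0 0 0.009 0 0 0 0.01; 0 0 0.012 0 0 0 0.01; 0 0 0.015 0 0 0 0.01; 0 0 0.019 0 0 0 0.01; 0 0 0.024 0 0 0 0.01; 0 0 0.028 0 0 0 0.01; 0 0 0.03 0 0 0 0.01; 0 0 0.03 0 0 0 0.01"
}}

```text
clock: 13.07
position: [0.4769, 0.0653, 0.1458]
tool_rot: [-3.141, -0.0, 1.658]
force: [0.1, -0.6, -2.1]
grip_width: 0.0161
finger_force: 101.1
```

{"api": "send_rows", "payload": {
  "plan": "0 -0.004 0.001 0 0 0 0.01; 0 -0.01 0.001 0 0 0 0.01; 0 -0.017 0.001 0 0 0 0.01; 0 -0.025 0.001 0 0 0 0.01; 0 -0.033 0.001 0 0 0 0.01; 0 -0.041 0.001 0 0 0 0.01; 0 -0.048 0.001 0 0 0 0.01; 0 -0.053 0.001 0 0 0 0.01; 0 -0.055 0.001 0 0 0 0.01; 0 -0.055 0.001 0 0 0 0.01"
}}

```text
clock: 13.9
position: [0.4221, 0.0604, 0.1454]
tool_rot: [3.141, 0.0, 1.658]
force: [-0.2, 0.7, -2.6]
grip_width: 0.0158
finger_force: 101.1
```

{"api": "send_rows", "payload": {
  "plan": "0 0 -0.02 0 0 0 0.01; 0 0 -0.05 0 0 0 0.01; 0 0 -0.08 0 0 0 0.01; 0 0 -0.11 0 0 0 0.01; 0 0 -0.125 0 0 0 0.01; 0 0 -0.125 0 0 0 0.01",
  "grip_force": 70
}}

```text
clock: 14.4
position: [0.4239, 0.0609, 0.2732]
tool_rot: [3.136, -0.0, 1.658]
force: [0.3, -0.0, -2.3]
grip_width: 0.016
finger_force: 101.4
```

```bash
python3 - <<'E'
from h import *
s=observe(); print(s["position"],s["tool_rot"],s["force"],s["moment"])
look("w6",("scene","wrist","side"))
print(rel([.566,-.3018,.27],1.331)); print(rel([.48,-.12,.27],1.331))
E
```

```text
[0.42392924 0.06087831 0.27324595] [ 3.13648584e+00 -3.42067361e-05  1.65754044e+00] [ 0.28109759 -0.04883375 -2.30671392] [ 0.02343753 -0.04391136  0.02496257]
(array([-373.2,  111.9,   -0.6]), array([-5.000e-02,  1.000e-02,  1.872e+01]))
(array([-184.7,   42. ,   -0.6]), array([-5.000e-02,  1.000e-02,  1.872e+01]))
```

View pics/w6_wrist.png

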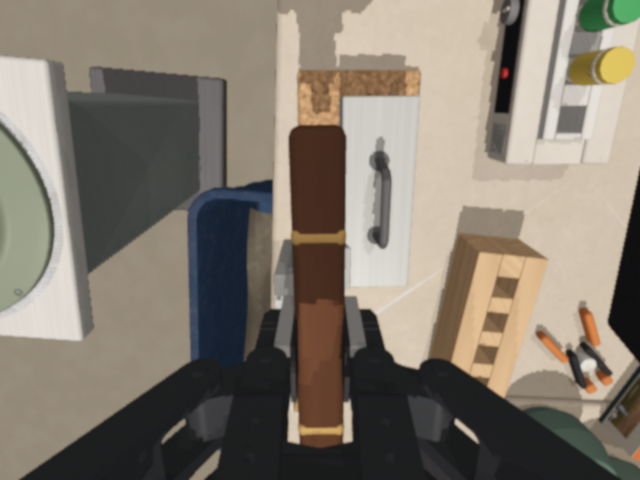

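Lid rests on the mat (corners (343,96)–(408,286)), and the hook is free. Carry the lifter back to its rest.

{"api": "send_rows", "payload": {
  "plan": "-0.01 0.002 0 0 0 2 0.01; -0.03 0.007 0 0 0 4 0.01; -0.055 0.0125 0 0 0 6 0.01; -0.08 0.018 0 0 0 9 0.01; -0.105 0.024 0 0 0 12 0.01; -0.13 0.0295 0 0 0 15 0.01; -0.155 0.035 0 0 0 18.72 0.01; -0.175 0.04 0 0 0 18.72 0.01; -0.1847 0.042 -0.001 0 0 18.72 0.01; -0.1847 0.042 -0.001 0 0 18.72 0.01"
}}

```text
clock: 15.38
position: [0.4801, -0.122, 0.2701]
tool_rot: [-3.14, 0.0, 1.328]
force: [-0.4, 0.2, -1.8]
grip_width: 0.0157
finger_force: 101.4
```

{"api": "send_rows", "payload": {
  "plan": "-0.012 0.01 0 0 0 0 0.01; -0.036 0.029 0 0 0 0 0.01; -0.06 0.048 0 0 0 0 0.01; -0.085 0.068 0 0 0 0 0.01; -0.11 0.089 0 0 0 0 0.01; -0.13 0.105 0 0 0 0 0.01; -0.148 0.12 0 0 0 0 0.01; -0.156 0.1267 0 0 0 0 0.01; -0.156 0.1267 0 0 0 0 0.01; -0.156 0.1267 0 0 0 0 0.01"
}}

```text
clock: 16.22
position: [0.5662, -0.3004, 0.2705]
tool_rot: [-3.14, -0.001, 1.332]
force: [0.1, 1.2, -3.0]
grip_width: 0.0156
finger_force: 101.4
```

```bash
python3 - <<'E'
from h import *
P=wload("w6",[(343,96),(419,97),(408,286),(346,286)],.072); print(P.round(4).tolist(),P.mean(0))
s=observe(); print(s["position"],s["tool_rot"],s["force"]); print(rel([.566,-.3018,.0968],1.331))
P=bp("scene",[(250,215)],.1)
E
```

```text
[[0.4356, 0.1513, 0.072], [0.4982, 0.156, 0.072], [0.5166, -0.0157, 0.072], [0.4568, -0.0208, 0.072]] [0.4767838  0.06769521 0.072     ]
[ 0.56622505 -0.30044807  0.27048512] [-3.14030549e+00 -9.24035634e-04  1.33163170e+00] [ 0.08861717  1.18567823 -3.01715451]
(array([ -1.5,   0.3, 173.7]), array([-0.07, -0.05,  0.04]))
```

{"api": "send_rows", "payload": {
  "plan": "-0.001 0 0.03 0 0 0 0.01; -0.001 0 0.06 0 0 0 0.01; -0.001 0 0.09 0 0 0 0.01; -0.001 0 0.12 0 0 0 0.01; -0.001 0 0.145 0 0 0 0.01; -0.001 0 0.16 0 0 0 0.01; -0.001 0 0.167 0 0 0 0.01; -0.001 0 0.17 0 0 0 0.01; -0.001 0 0.172 0 0 0 0.01; -0.001 0 0.172 0 0 0 0.01"
}}

```text
clock: 17.05
position: [0.5665, -0.3022, 0.1001]
tool_rot: [3.141, 0.0, 1.331]
force: [1.2, 0.3, -1.1]
grip_width: 0.0162
finger_force: 101.4
```

```bash
python3 - <<'E'
from h import *
s=observe(); print(s["position"],s["tool_rot"],s["force"],s["moment"])
E
```

```text
[ 0.56648017 -0.30218843  0.10014684] [3.14054152e+00 9.23520876e-05 1.33147671e+00] [ 1.19352703  0.31865711 -1.11468691] [-0.01717096  0.03145126  0.02334865]
```

{"api": "send_rows", "payload": {
  "plan": "0 0 0.001 0 0 0 0.01; 0 0 0.002 0 0 0 0.01; 0 0 0.002 0 0 0 0.01; 0 0 0.002 0 0 0 0.045; 0 0 0.002 0 0 0 0.06; 0 0 0.002 0 0 0 0.06; 0 0 0.002 0 0 0 0.06; 0 0 0.002 0 0 0 0.06; 0 0 0.002 0 0 0 0.06"
}}

```text
clock: 17.8
position: [0.5661, -0.3024, 0.0974]
tool_rot: [3.142, -0.0, 1.331]
force: [0.4, -0.1, 0.5]
grip_width: 0.0597
finger_force: 0.0
```

{"api": "send_rows", "payload": {
  "plan": "0 0 -0.02 0 0 0 0.06; 0 0 -0.05 0 0 0 0.06; 0 0 -0.09 0 0 0 0.06; 0 0 -0.13 0 0 0 0.06; 0 0 -0.17 0 0 0 0.06; 0 0 -0.19 0 0 0 0.06; 0 0 -0.19 0 0 0 0.06"
}}

```text
clock: 18.38
position: [0.5677, -0.303, 0.2927]
tool_rot: [3.134, 0.001, 1.331]
force: [0.8, 0.4, -0.7]
grip_width: 0.0598
finger_force: 0.0
```

```bash
python3 - <<'E'
from h import *
s=observe(); print(s["position"],s["tool_rot"],s["force"],s["moment"])
look("w7",("wrist","scene","side"))
# segmentation of coloured caps in fixed views + rings check
for c in("scene","side"):
    a=cv2.cvtColor(cv2.imread(f"pics/w7_{c}.png"),cv2.COLOR_BGR2HSV)
    for n,lo,hi in(("yellow",(22,140,110),(32,255,255)),("green",(60,140,60),(80,255,255))):
        m=cv2.inRange(a,lo,hi); k,l,st,ce=cv2.connectedComponentsWithStats(m)
        print(c,n,[(st[i].tolist(),ce[i].round(1).tolist()) for i in range(1,k) if st[i,4]>25])
    d=np.abs(cv2.imread(f"pics/w7_{c}.png").astype(int)-cv2.imread(f"pics/{c}0.png")).sum(2)>60
    k,l,st,ce=cv2.connectedComponentsWithStats(d.astype(np.uint8)); print([st[i].tolist() for i in range(1,k) if st[i,4]>40])
E
```

```text
[ 0.56769581 -0.30300354  0.29273521] [3.13437253e+00 1.42485964e-03 1.33088562e+00] [ 0.75682373  0.43915531 -0.711475  ] [-0.00601758 -0.00298392 -0.01134682]
scene yellow [([238, 262, 11, 9, 69], [242.1, 266.2]), ([239, 271, 11, 10, 80], [244.1, 276.2])]
scene green [([227, 284, 11, 9, 74], [232.2, 288.1])]
[[384, 0, 54, 107, 3651], [534, 0, 106, 337, 14531], [305, 199, 55, 47, 369], [288, 231, 89, 126, 6264], [196, 244, 80, 81, 2563], [522, 261, 16, 37, 176], [441, 296, 91, 122, 3743], [540, 319, 9, 17, 76], [292, 326, 27, 17, 141], [185, 336, 30, 20, 284], [621, 336, 17, 22, 137], [622, 350, 18, 19, 225], [579, 438, 9, 19, 115], [575, 458, 11, 22, 196]]
side yellow [([401, 224, 11, 9, 73], [405.8, 227.8]), ([400, 234, 10, 8, 60], [404.2, 237.4])]
side green [([411, 215, 10, 8, 59], [415.4, 218.1]), ([410, 223, 9, 9, 38], [414.7, 227.4])]
[[43, 0, 219, 306, 20531], [195, 44, 8, 33, 85], [198, 80, 10, 10, 53], [371, 199, 78, 68, 1736], [269, 201, 113, 128, 5835], [0, 231, 13, 40, 341], [187, 336, 30, 20, 70], [195, 342, 36, 19, 91]]
```

```bash
python3 - <<'E'
from h import *
for c,(u,v) in(("scene",(243.5,266.4)),("scene",(232.5,288.3)),("side",(406.3,228)),("side",(415.7,218.7))): print(c,bp(c,[(u,v)],.103).round(4))
o=[]
for c,(x,y) in(("scene",(278,176)),("side",(268,258))):
    i=cv2.resize(cv2.imread(f"pics/w7_{c}.png")[y:y+100,x:x+100],None,fx=4,fy=4,interpolation=cv2.INTER_CUBIC)
    for k in range(0,100,10): cv2.putText(i,str(x+k),(4*k,8),0,.3,(0,0,255)); cv2.putText(i,str(y+k),(0,4*k+4),0,.3,(0,0,255))
    o.append(i)
cv2.imwrite("pics/w7m.png",np.hstack(o))
E
```

```text
scene [[0.6276 0.1891 0.103 ]]
scene [[0.6024 0.2473 0.103 ]]
side [[0.6331 0.186  0.103 ]]
side [[0.6303 0.2233 0.103 ]]
```

View pics/w7m.png

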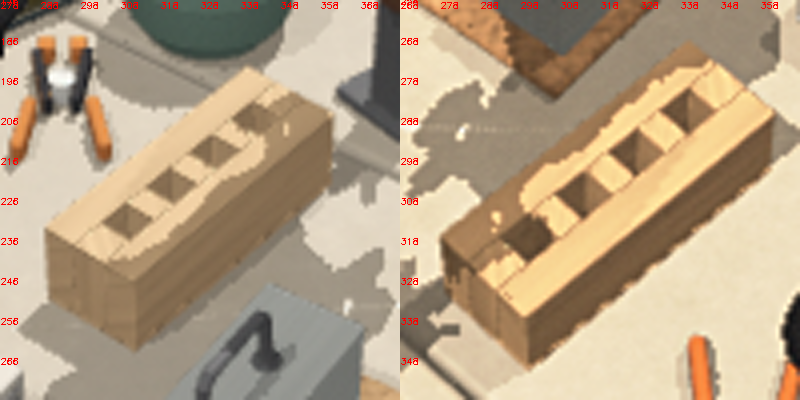

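Rack corners, e.g. (289,233) and (340,193), are as before; only shadows changed. Move over the cartridges.

{"api": "send_rows", "payload": {
  "plan": "0.015 -0.002 0 0 0 0 0.06; 0.045 -0.005 0 0 0 0 0.06; 0.08 -0.009 0 0 0 0 0.06; 0.115 -0.0135 0 0 0 0 0.06; 0.15 -0.0175 0 0 0 0 0.06; 0.185 -0.0215 0 0 0 0 0.06; 0.22 -0.0255 0 0 0 0 0.06; 0.255 -0.03 0 0 0 0 0.06; 0.28 -0.033 0 0 0 0 0.06; 0.293 -0.0345 0.01 0 0 0 0.06"
}}

```text
clock: 19.37
position: [0.6022, -0.0048, 0.2776]
tool_rot: [3.141, -0.002, 1.335]
force: [0.3, -0.1, -1.0]
grip_width: 0.06
finger_force: 0.0
```

{"api": "send_rows", "payload": {
  "plan": "0.025 -0.003 0 0 0 -2 0.06; 0.05 -0.006 0 0 0 -5 0.06; 0.08 -0.009 0 0 0 -8 0.06; 0.11 -0.0125 0 0 0 -11 0.06; 0.14 -0.016 0 0 0 -14 0.06; 0.165 -0.019 0 0 0 -17 0.06; 0.185 -0.0215 0 0 0 -19.2 0.06; 0.197 -0.023 0 0 0 -19.2 0.06; 0.2005 -0.0235 0 0 0 -19.2 0.06; 0.2005 -0.0235 0 0 0 -19.2 0.06"
}}

```text
clock: 20.2
position: [0.6265, 0.1911, 0.2765]
tool_rot: [-3.14, 0.0, 1.666]
force: [-0.3, -0.1, -0.1]
grip_width: 0.0598
finger_force: 0.0
```

```bash
cat >> h.py <<'E'
def caps(name):
    a=cv2.cvtColor(cv2.imread(f"pics/{name}_wrist.png"),cv2.COLOR_BGR2HSV)
    for n,lo,hi in(("yellow",(20,120,90),(33,255,255)),("green",(55,120,50),(82,255,255)),("red",(0,150,80),(6,255,255)),("blue",(100,150,60),(125,255,255))):
        m=cv2.inRange(a,lo,hi); k,l,st,ce=cv2.connectedComponentsWithStats(m)
        for i in range(1,k):
            if st[i,4]>150: print(n,st[i].tolist(),ce[i].round(1).tolist(),"world@.103",wload(name,[ce[i]],.103)[0].round(4))
E
python3 - <<'E'
from h import *
s=observe(); print(s["position"],s["tool_rot"],s["force"])
look("w8"); caps("w8")
print(observe()["position"])
E
```

```text
[0.6264763  0.19113264 0.27650392] [-3.14038147e+00  1.69569029e-04  1.66580043e+00] [-0.26969716 -0.09819361 -0.09937709]
yellow [313, 196, 27, 29, 627] [325.9, 209.7] world@.103 [0.6318 0.191  0.103 ]
[0.62672282 0.18995732 0.27673299]
```

```bash
python3 - <<'E'
from h import *
a=cv2.cvtColor(cv2.imread("pics/w8_wrist.png"),cv2.COLOR_BGR2HSV)
m=(a[...,1]>110)&(a[...,2]>40); m[290:]=0
k,l,st,ce=cv2.connectedComponentsWithStats(m.astype(np.uint8))
for i in range(1,k):
    if st[i,4]>80: print(st[i].tolist(),ce[i].round(1),np.median(a[l==i],0),wload("w8",[ce[i]],.103)[0].round(4))
print(a[150:185:5,322].tolist()); print("expect",)
E
```

```text
[480, 0, 111, 77, 4212] [523.3  42. ] [ 13. 169. 120.] [0.7629 0.3308 0.103 ]
[549, 13, 16, 47, 123] [553.9  37.4] [ 50. 114.  92.] [0.7843 0.3359 0.103 ]
[313, 148, 28, 30, 646] [326.  162.5] [ 66. 118. 174.] [0.628  0.2301 0.103 ]
[102, 184, 118, 106, 3294] [169.7 208.8] [ 15. 116. 164.] [0.5017 0.1794 0.103 ]
[315, 188, 22, 9, 103] [325.1 191.5] [ 22. 151. 119.] [0.6296 0.2064 0.103 ]
[312, 196, 28, 29, 652] [325.7 209.8] [ 25. 135. 219.] [0.6317 0.1909 0.103 ]
[[66, 121, 166], [66, 119, 172], [66, 119, 174], [66, 118, 175], [66, 114, 177], [66, 112, 178], [33, 19, 121]]
expect
```

Both caps are located by code: yellow (0.6317,0.1909), green (0.628,0.2301). Grip yellow.

{"api": "send_rows", "payload": {
  "plan": "-0.0012 0.0042 0.04 0 0 0 0.05; -0.0012 0.0042 0.08 0 0 0 0.05; -0.0012 0.0042 0.12 0 0 0 0.05; -0.0012 0.0042 0.155 0 0 0 0.05; -0.0012 0.0042 0.18 0 0 0 0.05; -0.0012 0.0042 0.197 0 0 0 0.05; -0.0012 0.0042 0.203 0 0 0 0.05; -0.0012 0.0042 0.2045 0 0 0 0.05; -0.0012 0.0042 0.2045 0 0 0 0.05",
  "grip_force": 30
}}

```text
clock: 21.0
position: [0.6316, 0.1892, 0.0735]
tool_rot: [3.141, 0.0, 1.665]
force: [-0.5, -0.4, 0.8]
grip_width: 0.0501
finger_force: 0.0
```

{"api": "send_rows", "payload": {
  "plan": "0 0 0 0 0 0 0.03; 0 0 0 0 0 0 0.02; 0 0 0 0 0 0 0.02; 0 0 0 0 0 0 0.02; 0 0 0 0 0 0 0.02; 0 0 0 0 0 0 0.02; 0 0 0 0 0 0 0.02"
}}

```text
clock: 21.58
position: [0.6319, 0.1902, 0.074]
tool_rot: [3.14, -0.0, 1.666]
force: [-0.2, -0.4, 7.5]
grip_width: 0.0249
finger_force: 31.0
```

```bash
python3 - <<'E'
from h import *
s=observe(); print(s["position"],s["tool_rot"],s["force"],s["grip_width"],s["finger_force"])
E
```

```text
[0.63186133 0.1901575  0.07403104] [ 3.13971427e+00 -2.73257610e-04  1.66617460e+00] [-0.22421441 -0.42126591  7.50539453] 0.024921141623451742 30.96554696559906
```

{"api": "send_rows", "payload": {
  "plan": "0 0 -0.005 0 0 0 0.02; 0 0 -0.015 0 0 0 0.02; 0 0 -0.03 0 0 0 0.02; 0 0 -0.05 0 0 0 0.02; 0 0 -0.075 0 0 0 0.02; 0 0 -0.1 0 0 0 0.02; 0 0 -0.13 0 0 0 0.02; 0 0 -0.15 0 0 0 0.02; 0 0 -0.16 0 0 0 0.02; 0 0 -0.16 0 0 0 0.02",
  "grip_force": 45
}}

```text
clock: 22.42
position: [0.6319, 0.1903, 0.2357]
tool_rot: [3.138, -0.001, 1.666]
force: [-0.2, -0.5, -1.5]
grip_width: 0.0243
finger_force: 44.2
```

{"api": "send_rows", "payload": {
  "plan": "-0.012 -0.002 0 0 0 1 0.02; -0.035 -0.005 0 0 0 2 0.02; -0.07 -0.011 0 0 0 3 0.02; -0.11 -0.017 0 0 0 4 0.02; -0.15 -0.023 0 0 0 5 0.02; -0.19 -0.029 0 0 0 6 0.02; -0.23 -0.035 0 0 0 7 0.02; -0.265 -0.041 0 0 0 7 0.02; -0.288 -0.044 0 0 0 7 0.02; -0.297 -0.0455 0 0 0 7 0.02"
}}

```text
clock: 23.25
position: [0.6126, -0.1154, 0.2311]
tool_rot: [-3.139, 0.002, 1.538]
force: [0.6, -0.4, -1.8]
grip_width: 0.0248
finger_force: 44.2
```

{"api": "send_rows", "payload": {
  "plan": "0 0 0 0 0 0 0.02; 0 0 0 0 0 0 0.02; 0 0 0 0 0 0 0.02; 0 0 0 0 0 0 0.02"
}}

```text
clock: 23.58
position: [0.6142, -0.1083, 0.2325]
tool_rot: [-3.141, -0.001, 1.546]
force: [0.6, 0.2, -0.7]
grip_width: 0.0247
finger_force: 44.2
```

```bash
python3 - <<'E'
from h import *
s=observe(); print(s["position"],s["tool_rot"],s["force"],s["grip_width"],s["finger_force"])
look("w9")
g=cv2.imread("pics/w9_wrist.png"); i=g.copy()
for k in range(0,640,40): cv2.putText(i,str(k),(k,10),0,.35,(0,0,255))
for k in range(0,480,40): cv2.putText(i,str(k),(0,k+4),0,.35,(0,0,255))
cv2.imwrite("pics/w9g.png",i)
E
```

```text
[ 0.61416742 -0.10831542  0.23248308] [-3.14113541e+00 -6.33160465e-04  1.54614768e+00] [ 0.56089327  0.21882993 -0.68884667] 0.024710238713122886 44.219563007354736
```

View pics/w9g.png

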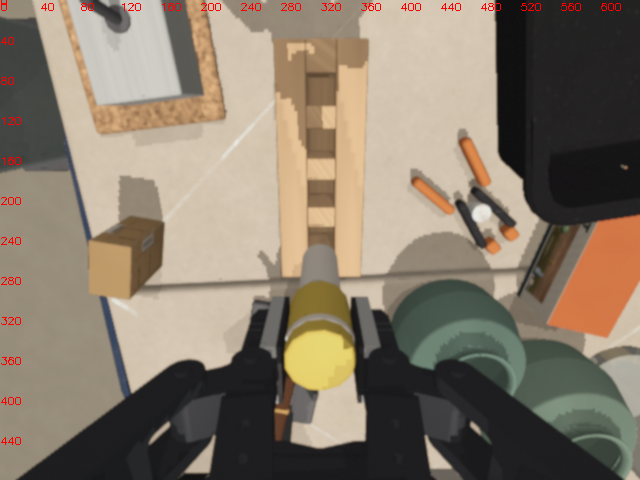

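Wrist view: yellow held upright. Rack corners are (274,39),(369,39),(360,276),(281,277), and holes centre on x≈321 at rows ≈89,143,193,241.

```bash
python3 - <<'E'
from h import *
P=wload("w9",[(274,39),(369,39),(360,276),(281,277)],.06); print(P.round(4).tolist(),P.mean(0),np.linalg.norm(np.roll(P,-1,0)-P,axis=1))
H=wload("w9",[(321,89),(321,143),(321,193.5),(321,241)],.06); print(H.round(4).tolist())
a=cv2.cvtColor(cv2.imread("pics/w9_wrist.png"),cv2.COLOR_BGR2GRAY)
print("row profiles x=321",a[60:262:3,321].tolist())
for r in(89,143,193): print(r,a[r,270:372:3].tolist())
# rounded cap top seen in hand
m=cv2.inRange(cv2.cvtColor(cv2.imread("pics/w9_wrist.png"),cv2.COLOR_BGR2HSV),(22,110,190),(32,255,255))
k,l,st,ce=cv2.connectedComponentsWithStats(m); i=1+st[1:,4].argmax(); print(st[i],ce[i],wload("w9",[ce[i]],.103+.1585))
E
```

```text
[[0.5842, 0.0207, 0.06], [0.6533, 0.019, 0.06], [0.6484, -0.1699, 0.06], [0.5785, -0.1691, 0.06]] [ 0.61611463 -0.07482992  0.06      ] [0.06915627 0.18896183 0.06989125 0.18994715]
[[0.6176, -0.0142, 0.06], [0.6167, -0.0541, 0.06], [0.6157, -0.0947, 0.06], [0.6147, -0.1362, 0.06]]
row profiles x=321 [138, 138, 133, 129, 103, 76, 102, 110, 110, 110, 110, 111, 110, 110, 110, 124, 155, 154, 157, 161, 148, 139, 137, 110, 112, 113, 112, 112, 112, 112, 104, 108, 112, 174, 194, 196, 202, 199, 199, 199, 134, 112, 113, 112, 105, 107, 109, 110, 111, 157, 195, 197, 202, 200, 199, 175, 115, 106, 99, 105, 105, 113, 135, 135, 135, 135, 135, 135]
89 [200, 184, 131, 133, 136, 135, 136, 136, 135, 133, 134, 133, 93, 100, 109, 111, 112, 110, 113, 112, 108, 102, 110, 177, 196, 198, 198, 198, 197, 196, 194, 196, 186, 199]
143 [198, 198, 180, 188, 187, 187, 187, 192, 200, 200, 191, 139, 104, 95, 108, 110, 114, 112, 114, 111, 109, 100, 160, 188, 187, 187, 188, 196, 201, 200, 201, 197, 191, 200]
193 [198, 197, 197, 173, 190, 192, 194, 195, 197, 196, 193, 193, 172, 92, 94, 95, 98, 100, 101, 98, 97, 95, 172, 191, 193, 194, 195, 197, 196, 193, 194, 181, 199, 198]
[ 285  330   69   60 3218] [318.75730267 359.89216905] [[ 0.61401065 -0.10809003  0.2615    ]]
```

{"api": "send_rows", "payload": {
  "plan": "0.005 0 0 0 0 0 0.02; 0.0133 0.001 0.005 0 0 0 0.02; 0.0133 0.001 0.02 0 0 0 0.02; 0.0133 0.001 0.04 0 0 0 0.02; 0.0133 0.001 0.06 0 0 0 0.02; 0.0133 0.001 0.075 0 0 0 0.02; 0.0133 0.001 0.082 0 0 0 0.02; 0.0133 0.001 0.082 0 0 0 0.02; 0.0133 0.001 0.082 0 0 0 0.02; 0.0133 0.001 0.082 0 0 0 0.02"
}}

```text
clock: 24.47
position: [0.6161, -0.0964, 0.1518]
tool_rot: [3.14, 0.0, 1.544]
force: [0.2, -0.1, -0.1]
grip_width: 0.0248
finger_force: 44.2
```

```bash
python3 - <<'E'
from h import *
s=observe(); print(s["position"],s["tool_rot"],s["force"]); print(rel([.6155,-.095,.0735],np.radians(88.4)))
E
```

```text
[ 0.61608186 -0.09642583  0.15177563] [3.14028914e+00 1.36456041e-07 1.54436562e+00] [ 0.19814073 -0.09104329 -0.0529652 ]
(array([ 1.4, -0.7, 78.3]), array([ 0.07, -0.  ,  0.09]))
```

{"api": "send_rows", "payload": {
  "plan": "0.0012 -0.0005 0.004 0 0 0 0.02; 0.0012 -0.0005 0.01 0 0 0 0.02; 0.0012 -0.0005 0.015 0 0 0 0.02; 0.0012 -0.0005 0.02 0 0 0 0.02; 0.0012 -0.0005 0.024 0 0 0 0.02; 0.0012 -0.0005 0.028 0 0 0 0.02; 0.0012 -0.0005 0.032 0 0 0 0.02; 0.0012 -0.0005 0.036 0 0 0 0.02; 0.0012 -0.0005 0.036 0 0 0 0.02"
}}

```text
clock: 25.22
position: [0.6147, -0.0955, 0.1139]
tool_rot: [-3.141, -0.0, 1.544]
force: [0.2, -0.0, -0.2]
grip_width: 0.0248
finger_force: 44.2
```

{"api": "send_rows", "payload": {
  "plan": "0 0 0.005 0 0 0 0.02; 0 0 0.01 0 0 0 0.02; 0 0 0.016 0 0 0 0.02; 0 0 0.022 0 0 0 0.02; 0 0 0.028 0 0 0 0.02; 0 0 0.033 0 0 0 0.02; 0 0 0.037 0 0 0 0.02; 0 0 0.039 0 0 0 0.02; 0 0 0.04 0 0 0 0.02; 0 0 0.04 0 0 0 0.02"
}}

```text
clock: 26.05
position: [0.615, -0.0955, 0.0747]
tool_rot: [-3.141, -0.0, 1.544]
force: [0.1, -0.5, -0.5]
grip_width: 0.0247
finger_force: 44.2
```

{"api": "send_rows", "payload": {
  "plan": "0 0 0 0 0 0 0.03; 0 0 0 0 0 0 0.045; 0 0 0 0 0 0 0.05; 0 0 0 0 0 0 0.05; 0 0 0 0 0 0 0.05; 0 0 0 0 0 0 0.05"
}}

```text
clock: 26.55
position: [0.6151, -0.0956, 0.0749]
tool_rot: [3.141, 0.0, 1.544]
force: [0.1, 0.6, 0.2]
grip_width: 0.05
finger_force: 0.0
```

{"api": "send_rows", "payload": {
  "plan": "0 0 -0.01 0 0 0 0.05; 0 0 -0.03 0 0 0 0.05; 0 0 -0.06 0 0 0 0.05; 0 0 -0.1 0 0 0 0.05; 0 0 -0.14 0 0 0 0.05; 0 0 -0.17 0 0 0 0.05; 0 0 -0.19 0 0 0 0.05; 0 0 -0.2 0 0 0 0.05; 0 0 -0.2 0 0 0 0.05; 0 0 -0.2 0 0 0 0.05"
}}

```text
clock: 27.38
position: [0.6148, -0.0956, 0.2745]
tool_rot: [-3.141, 0.0, 1.544]
force: [-0.4, -0.6, -1.7]
grip_width: 0.0502
finger_force: 0.0
```

```bash
python3 - <<'E'
from h import *
s=observe(); print(s["position"],s["tool_rot"],s["force"])
look("w10",("wrist","scene","side"))
a=cv2.cvtColor(cv2.imread("pics/w10_wrist.png"),cv2.COLOR_BGR2HSV)
m=(a[...,1]>110)&(a[...,2]>150)&(a[...,0]>21)&(a[...,0]<85)
k,l,st,ce=cv2.connectedComponentsWithStats(m.astype(np.uint8))
for i in range(1,k):
    if st[i,4]>80: print(st[i].tolist(),ce[i].round(1),np.median(a[l==i],0),wload("w10",[ce[i]],.103)[0].round(4))
print(rel([.627,.2285,.277],np.radians(95.4)))
E
```

```text
[ 0.61480171 -0.09560139  0.27445775] [-3.14131538e+00  9.55882073e-05  1.54403948e+00] [-0.41206798 -0.59797726 -1.65610045]
[306, 194, 30, 31, 715] [320.  209.2] [ 25. 129. 238.] [ 0.6152 -0.0951  0.103 ]
(array([324.2,   3.9,  -3.6]), array([-0.13, -0.02, -6.92]))
```

{"api": "send_rows", "payload": {
  "plan": "0.015 0 0 0 0 -1 0.05; 0.045 0.001 0 0 0 -2 0.05; 0.085 0.0015 0 0 0 -3 0.05; 0.125 0.002 0 0 0 -4 0.05; 0.165 0.0025 0 0 0 -5 0.05; 0.205 0.003 0 0 0 -6 0.05; 0.245 0.0035 0 0 0 -6.9 0.05; 0.285 0.004 0 0 0 -6.9 0.05; 0.315 0.0045 0 0 0 -6.9 0.05; 0.3257 0.0045 0 0 0 -6.9 0.05"
}}

```text
clock: 28.37
position: [0.6265, 0.2361, 0.2736]
tool_rot: [-3.14, -0.002, 1.671]
force: [0.2, -1.1, 0.1]
grip_width: 0.0498
finger_force: 0.0
```

{"api": "send_rows", "payload": {
  "plan": "0 0 0 0 0 0 0.05; 0 0 0 0 0 0 0.05; 0 0 0.03 0 0 0 0.05; 0 0 0.06 0 0 0 0.05; 0 0 0.09 0 0 0 0.05; 0 0 0.11 0 0 0 0.05; 0 0 0.12 0 0 0 0.05; 0 0 0.12 0 0 0 0.05; 0 0 0.12 0 0 0 0.05; 0 0 0.12 0 0 0 0.05"
}}

```text
clock: 29.2
position: [0.629, 0.2298, 0.1564]
tool_rot: [3.14, -0.0, 1.664]
force: [0.0, 0.4, 0.7]
grip_width: 0.0498
finger_force: 0.0
```

```bash
python3 - <<'E'
from h import *
s=observe(); print(s["position"],s["tool_rot"],s["force"]); 
look("w11"); a=cv2.cvtColor(cv2.imread("pics/w11_wrist.png"),cv2.COLOR_BGR2HSV)
m=(a[...,1]>90)&(a[...,2]>130)&(a[...,0]>55)&(a[...,0]<85)
k,l,st,ce=cv2.connectedComponentsWithStats(m.astype(np.uint8))
for i in range(1,k):
    if st[i,4]>80: print(st[i].tolist(),ce[i].round(1),wload("w11",[ce[i]],.103)[0].round(4))
print(rel([.628,.2298,.0735],np.radians(95.4)))
E
```

```text
[0.62904177 0.22975412 0.15637582] [ 3.13970090e+00 -4.92569006e-04  1.66387289e+00] [0.04813916 0.40471703 0.66048672]
[296, 246, 44, 41, 1418] [317.2 266.1] [0.6281 0.2297 0.103 ]
(array([-0.1, -1.2, 83. ]), array([ 0.12, -0.03, -0.05]))
```

Green is confirmed at (0.628,0.2297). Grip and lift.

{"api": "send_rows", "payload": {
  "plan": "0 -0.001 0.02 0 0 0 0.05; 0 -0.001 0.045 0 0 0 0.05; 0 -0.001 0.065 0 0 0 0.05; 0 -0.001 0.078 0 0 0 0.05; 0 -0.001 0.082 0 0 0 0.05; 0 -0.001 0.082 0 0 0 0.05; 0 -0.001 0.082 0 0 0 0.05; 0 -0.001 0.082 0 0 0 0.03; 0 -0.001 0.082 0 0 0 0.02; 0 -0.001 0.082 0 0 0 0.02",
  "grip_force": 45
}}

```text
clock: 30.08
position: [0.6278, 0.2301, 0.0739]
tool_rot: [3.14, -0.0, 1.664]
force: [-1.0, -1.1, 5.8]
grip_width: 0.0247
finger_force: 43.9
```

{"api": "send_rows", "payload": {
  "plan": "0 0 0 0 0 0 0.02; 0 0 0 0 0 0 0.02; 0 0 0 0 0 0 0.02; 0 0 0 0 0 0 0.02; 0 0 0 0 0 0 0.02"
}}

```text
clock: 30.5
position: [0.6278, 0.2301, 0.0739]
tool_rot: [3.14, -0.0, 1.664]
force: [-0.7, 0.3, 7.3]
grip_width: 0.0248
finger_force: 44.1
```

{"api": "send_rows", "payload": {
  "plan": "0 0 -0.005 0 0 0 0.02; 0 0 -0.015 0 0 0 0.02; 0 0 -0.03 0 0 0 0.02; 0 0 -0.05 0 0 0 0.02; 0 0 -0.075 0 0 0 0.02; 0 0 -0.1 0 0 0 0.02; 0 0 -0.13 0 0 0 0.02; 0 0 -0.15 0 0 0 0.02; 0 0 -0.16 0 0 0 0.02; 0 0 -0.16 0 0 0 0.02"
}}

```text
clock: 31.33
position: [0.628, 0.2302, 0.2361]
tool_rot: [3.138, -0.001, 1.664]
force: [-0.2, 0.1, -0.6]
grip_width: 0.025
finger_force: 44.2
```

```bash
python3 - <<'E'
from h import *
s=observe(); print(s["position"],s["tool_rot"],s["force"],s["grip_width"])
print(rel([.6160,-.075,.232],np.radians(88.5)))
E
```

```text
[0.62803978 0.23022206 0.23612127] [ 3.13761731e+00 -1.10732309e-03  1.66436866e+00] [-0.19066779  0.10839651 -0.63028536] 0.025017753797425973
(array([-302.8,  -40.5,    3.6]), array([ 0.22, -0.08,  6.86]))
```

{"api": "send_rows", "payload": {
  "plan": "-0.012 -0.002 0 0 0 1 0.02; -0.035 -0.005 0 0 0 2 0.02; -0.07 -0.009 0 0 0 3 0.02; -0.105 -0.014 0 0 0 4 0.02; -0.145 -0.019 0 0 0 5 0.02; -0.185 -0.025 0 0 0 6 0.02; -0.225 -0.03 0 0 0 6.9 0.02; -0.255 -0.034 0 0 0 6.9 0.02; -0.275 -0.037 0 0 0 6.9 0.02; -0.283 -0.038 0 0 0 6.9 0.02"
}}

```text
clock: 32.17
position: [0.6146, -0.0604, 0.2313]
tool_rot: [-3.139, 0.002, 1.539]
force: [-0.4, -0.6, -0.2]
grip_width: 0.0246
finger_force: 44.2
```

{"api": "send_rows", "payload": {
  "plan": "0 0 0 0 0 0 0.02; 0 0 0 0 0 0 0.02; 0 0 0 0 0 0 0.02; 0 0 0 0 0 0 0.02; 0 0 0 0 0 0 0.02"
}}

```text
clock: 32.58
position: [0.6159, -0.0541, 0.2327]
tool_rot: [-3.141, -0.0, 1.546]
force: [0.1, 0.4, -1.1]
grip_width: 0.0249
finger_force: 44.2
```

```bash
python3 - <<'E'
from h import *
s=observe(); print(s["position"],s["tool_rot"],s["force"],s["grip_width"])
print(rel([.6167,-.055,.152],np.radians(88.5)))
look("w12",("scene","side","wrist"))
# rack displacement vs. first pictures: template of rack end patch
for c,(x,y,w,h) in(("scene",(284,222,34,44)),("side",(276,310,30,40))):
    A=cv2.imread(f"pics/{c}0.png",0);B=cv2.imread(f"pics/w12_{c}.png",0)
    r=cv2.matchTemplate(B[y-15:y+h+15,x-15:x+w+15],A[y:y+h,x:x+w],cv2.TM_CCOEFF_NORMED); print(c,cv2.minMaxLoc(r)[1::2])
E
```

```text
[ 0.61593494 -0.0541325   0.23269537] [-3.14144860e+00 -3.88106700e-04  1.54579113e+00] [ 0.13537222  0.39479516 -1.08137456] 0.024862034085516984
(array([-0.9,  0.8, 80.7]), array([-0.01, -0.02,  0.07]))
scene (0.9577016234397888, (15, 15))
side (0.9763616323471069, (15, 15))
```

{"api": "send_rows", "payload": {
  "plan": "-0.0009 0.0008 0.015 0 0 0 0.02; -0.0009 0.0008 0.035 0 0 0 0.02; -0.0009 0.0008 0.055 0 0 0 0.02; -0.0009 0.0008 0.072 0 0 0 0.02; -0.0009 0.0008 0.084 0 0 0 0.02; -0.0009 0.0008 0.093 0 0 0 0.02; -0.0009 0.0008 0.1 0 0 0 0.02; -0.0009 0.0008 0.107 0 0 0 0.02; -0.0009 0.0008 0.113 0 0 0 0.02; -0.0009 0.0008 0.118 0 0 0 0.02"
}}

```text
clock: 33.57
position: [0.6173, -0.0561, 0.1151]
tool_rot: [3.14, -0.0, 1.544]
force: [-0.1, 2.3, 1.1]
grip_width: 0.0251
finger_force: 45.7
```

{"api": "send_rows", "payload": {
  "plan": "0.0012 -0.0003 0.004 0 0 0 0.02; 0.0012 -0.0003 0.009 0 0 0 0.02; 0.0012 -0.0003 0.015 0 0 0 0.02; 0.0012 -0.0003 0.021 0 0 0 0.02; 0.0012 -0.0003 0.027 0 0 0 0.02; 0.0012 -0.0003 0.033 0 0 0 0.02; 0.0012 -0.0003 0.037 0 0 0 0.02; 0.0012 -0.0003 0.04 0 0 0 0.02; 0.0012 -0.0003 0.041 0 0 0 0.02; 0.0012 -0.0003 0.041 0 0 0 0.02"
}}

```text
clock: 34.4
position: [0.6165, -0.0552, 0.0739]
tool_rot: [-3.142, 0.0, 1.544]
force: [-1.8, 0.1, 3.6]
grip_width: 0.0244
finger_force: 46.2
```

{"api": "send_rows", "payload": {
  "plan": "0 0 0 0 0 0 0.03; 0 0 0 0 0 0 0.045; 0 0 0 0 0 0 0.05; 0 0 0 0 0 0 0.05; 0 0 0 0 0 0 0.05; 0 0 0 0 0 0 0.05"
}}

```text
clock: 34.9
position: [0.6165, -0.0552, 0.0738]
tool_rot: [3.142, -0.0, 1.544]
force: [-0.6, -0.2, -0.7]
grip_width: 0.0501
finger_force: 0.0
```

{"api": "send_rows", "payload": {
  "plan": "0 0 -0.01 0 0 0 0.05; 0 0 -0.03 0 0 0 0.05; 0 0 -0.06 0 0 0 0.05; 0 0 -0.1 0 0 0 0.05; 0 0 -0.14 0 0 0 0.05; 0 0 -0.17 0 0 0 0.05; 0 0 -0.19 0 0 0 0.05; 0 0 -0.2 0 0 0 0.05; 0 0 -0.2 0 0 0 0.05; 0 0 -0.2 0 0 0 0.05"
}}

```text
clock: 35.73
position: [0.6162, -0.0553, 0.2735]
tool_rot: [-3.141, 0.0, 1.544]
force: [0.9, 0.5, -0.9]
grip_width: 0.0504
finger_force: 0.0
```

```bash
python3 - <<'E'
from h import *
s=observe(); print(s["position"],s["tool_rot"],s["force"])
look("w13",("wrist","scene","side"))
a=cv2.cvtColor(cv2.imread("pics/w13_wrist.png"),cv2.COLOR_BGR2HSV)
m=(a[...,1]>110)&(a[...,2]>150)&(a[...,0]>21)&(a[...,0]<85)
k,l,st,ce=cv2.connectedComponentsWithStats(m.astype(np.uint8))
for i in range(1,k):
    if st[i,4]>80: print(st[i].tolist(),ce[i].round(1),np.median(a[l==i],0),wload("w13",[ce[i]],.103)[0].round(4))
# mat / lid moved since w6/w7?
for c,(x,y,w,h) in(("scene",(284,300,60,45)),("side",(270,230,40,55))):
    A=cv2.imread(f"pics/w7_{c}.png",0);B=cv2.imread(f"pics/w13_{c}.png",0)
    r=cv2.matchTemplate(B[y-20:y+h+20,x-20:x+w+20],A[y:y+h,x:x+w],cv2.TM_CCOEFF_NORMED); print(c,cv2.minMaxLoc(r)[1::2])
print(rel([.566,-.302,.29],1.331)); print(rel([.57,-.2,.29],1.331))
E
```

```text
[ 0.61617187 -0.05526095  0.273476  ] [-3.14138472e+00  1.51948142e-04  1.54412406e+00] [ 0.93341145  0.51450763 -0.91389187]
[307, 197, 26, 17, 161] [317.8 201.9] [ 66. 112. 193.] [ 0.6149 -0.0483  0.103 ]
[306, 241, 29, 29, 670] [319.7 254.9] [ 25. 126. 240.] [ 0.6153 -0.0953  0.103 ]
scene (0.7870942950248718, (20, 20))
side (0.6531252264976501, (20, 20))
(array([-248. ,  -43.3,  -17.6]), array([-0.13,  0.  , 12.22]))
(array([-146. ,  -42. ,  -17.6]), array([-0.13,  0.  , 12.22]))
```

Both cartridges are seated and the mat is unmoved. Fetch the lifter.

{"api": "send_rows", "payload": {
  "plan": "-0.01 -0.002 -0.004 0 0 1 0.06; -0.03 -0.006 -0.01 0 0 3 0.06; -0.06 -0.011 -0.017 0 0 5 0.06; -0.095 -0.017 -0.0176 0 0 7 0.06; -0.13 -0.023 -0.0176 0 0 9 0.06; -0.165 -0.029 -0.0176 0 0 11 0.06; -0.2 -0.035 -0.0176 0 0 12.2 0.06; -0.228 -0.04 -0.0176 0 0 12.2 0.06; -0.244 -0.0425 -0.0176 0 0 12.2 0.06; -0.248 -0.0433 -0.0176 0 0 12.2 0.06"
}}

```text
clock: 36.72
position: [0.5646, -0.3064, 0.2907]
tool_rot: [-3.14, 0.001, 1.326]
force: [1.0, 0.5, -0.3]
grip_width: 0.0599
finger_force: 0.0
```

{"api": "send_rows", "payload": {
  "plan": "0 0 0 0 0 0 0.06; 0 0 0 0 0 0 0.06; 0 0 0 0 0 0 0.06; 0 0 0 0 0 0 0.06; 0 0 0 0 0 0 0.06"
}}

```text
clock: 37.13
position: [0.5668, -0.301, 0.2915]
tool_rot: [3.142, -0.0, 1.332]
force: [-0.2, 1.2, 0.4]
grip_width: 0.0598
finger_force: 0.0
```

```bash
python3 - <<'E'
from h import *
s=observe(); print(s["position"],s["tool_rot"],s["force"])
print(rel([.566,-.302,.0975],1.331))
look("w14",("wrist","scene","side"))
# lifter handle: brown pixels, min-area rect on top face
a=cv2.cvtColor(cv2.imread("pics/w14_wrist.png"),cv2.COLOR_BGR2HSV)
m=((a[...,0]<14)&(a[...,1]>110)&(a[...,2]<130)).astype(np.uint8)*255
m=cv2.morphologyEx(m,cv2.MORPH_CLOSE,np.ones((9,9))); k,l,st,ce=cv2.connectedComponentsWithStats(m)
for i in range(1,k):
    if st[i,4]>1200:
        r=cv2.minAreaRect(np.argwhere(l==i)[:,::-1].astype(np.float32)); P=wload("w14",cv2.boxPoints(r),.119); print(st[i],r,P.mean(0))
E
```

```text
[ 0.56684749 -0.30101942  0.29146451] [ 3.14156319e+00 -1.91917694e-04  1.33244628e+00] [-0.19507616  1.1556009   0.40739133]
(array([ -1.2,  -0.6, 194. ]), array([ 0.  , -0.01,  0.08]))
[ 309  115   22  172 3319] ((319.5, 200.5), (171.0, 21.0), 90.0) [ 0.56715277 -0.29865654  0.119     ]
```

{"api": "send_rows", "payload": {
  "plan": "-0.001 -0.0005 0.035 0 0 0 0.06; -0.001 -0.0005 0.07 0 0 0 0.06; -0.001 -0.0005 0.105 0 0 0 0.06; -0.001 -0.0005 0.14 0 0 0 0.06; -0.001 -0.0005 0.17 0 0 0 0.06; -0.001 -0.0005 0.188 0 0 0 0.06; -0.001 -0.0005 0.193 0 0 0 0.06; -0.001 -0.0005 0.193 0 0 0 0.06; -0.001 -0.0005 0.193 0 0 0 0.06",
  "grip_force": 100
}}

```text
clock: 38.03
position: [0.5664, -0.3029, 0.0995]
tool_rot: [3.14, 0.0, 1.331]
force: [0.0, 0.0, 0.3]
grip_width: 0.0599
finger_force: 0.0
```

{"api": "send_rows", "payload": {
  "plan": "0 0 0 0 0 0 0.03; 0 0 0 0 0 0 0.01; 0 0 0 0 0 0 0.01; 0 0 0 0 0 0 0.01; 0 0 0 0 0 0 0.01; 0 0 0 0 0 0 0.01; 0 0 0 0 0 0 0.01; 0 0 0 0 0 0 0.01"
}}

```text
clock: 38.7
position: [0.5662, -0.303, 0.0997]
tool_rot: [3.14, 0.0, 1.331]
force: [-2.8, 1.4, 11.2]
grip_width: 0.0156
finger_force: 98.0
```

{"api": "send_rows", "payload": {
  "plan": "0 0 -0.015 0 0 0 0.01; 0 0 -0.04 0 0 0 0.01; 0 0 -0.07 0 0 0 0.01; 0 0 -0.1 0 0 0 0.01; 0 0 -0.13 0 0 0 0.01; 0 0 -0.16 0 0 0 0.01; 0 0 -0.17 0 0 0 0.01; 0 0 -0.17 0 0 0 0.01; 0 0 -0.17 0 0 0 0.01; 0 0 -0.17 0 0 0 0.01"
}}

```text
clock: 39.53
position: [0.5651, -0.3026, 0.2666]
tool_rot: [-3.139, -0.0, 1.331]
force: [0.2, 0.3, -2.1]
grip_width: 0.0156
finger_force: 98.3
```

```bash
python3 - <<'E'
from h import *
s=observe(); print(s["position"],s["tool_rot"],s["force"],s["grip_width"])
print(rel([.44,-.12,.27],1.331)); print(rel([.4221,.0604,.27],1.658))
E
```

```text
[ 0.56510016 -0.30259815  0.26659694] [-3.13922667e+00 -4.42040491e-04  1.33123499e+00] [ 0.18308767  0.34061601 -2.12023482] 0.015586193218542837
(array([ 147.7, -164.9,   -2.9]), array([-0.14, -0.03,  0.01]))
(array([ 318.7, -225.1,   -2.7]), array([ -0.13,  -0.05, -18.72]))
```

{"api": "send_rows", "payload": {
  "plan": "0.008 -0.006 0 0 0 0 0.01; 0.024 -0.017 0 0 0 0 0.01; 0.042 -0.03 0 0 0 0 0.01; 0.06 -0.042 0 0 0 0 0.01; 0.078 -0.055 0 0 0 0 0.01; 0.096 -0.068 0 0 0 0 0.01; 0.112 -0.079 0 0 0 0 0.01; 0.128 -0.09 0 0 0 0 0.01; 0.144 -0.102 0 0 0 0 0.01; 0.159 -0.1125 0 0 0 0 0.01"
}}

```text
clock: 40.37
position: [0.4928, -0.1201, 0.2673]
tool_rot: [-3.14, -0.0, 1.332]
force: [0.7, -0.3, -3.3]
grip_width: 0.016
finger_force: 98.4
```

{"api": "send_rows", "payload": {
  "plan": "0.016 -0.011 0 0 0 -2 0.01; 0.034 -0.024 0 0 0 -4 0.01; 0.052 -0.037 0 0 0 -7 0.01; 0.07 -0.05 0 0 0 -10 0.01; 0.088 -0.062 0 0 0 -13 0.01; 0.106 -0.075 0 0 0 -16 0.01; 0.124 -0.087 0 0 0 -18.7 0.01; 0.142 -0.1 0 0 0 -18.7 0.01; 0.155 -0.109 0 0 0 -18.7 0.01; 0.1597 -0.1126 0 0 0 -18.7 0.01"
}}

```text
clock: 41.2
position: [0.4217, 0.0631, 0.2685]
tool_rot: [3.141, -0.0, 1.662]
force: [0.3, 0.1, -2.3]
grip_width: 0.016
finger_force: 98.2
```

{"api": "send_rows", "payload": {
  "plan": "0 0 0 0 0 0 0.01; 0 0 0 0 0 0 0.01; 0 0 0 0 0 0 0.01; 0 0 0 0 0 0 0.01; 0 0 0 0 0 0 0.01"
}}

```text
clock: 41.62
position: [0.4229, 0.0597, 0.2683]
tool_rot: [-3.141, -0.0, 1.657]
force: [-0.6, -0.7, -2.9]
grip_width: 0.016
finger_force: 98.2
```

```bash
python3 - <<'E'
from h import *
s=observe(); print(s["position"],s["tool_rot"],s["force"],s["grip_width"])
print(rel([.4221,.0604,.147],1.658))
look("w15",("wrist","scene","side"))
# compare wrist picture with w6 (similar pose): lid + mat region shift
A=cv2.imread("pics/w6_wrist.png",0);B=cv2.imread("pics/w15_wrist.png",0)
d=np.load("pics/w6.npz")["T"][:3,3]-np.load("pics/w15.npz")["T"][:3,3]; print("cam diff mm",d*1000)
x,y,w,h=350,80,80,215
r=cv2.matchTemplate(B[y-40:y+h+40,x:x+w+40],A[y:y+h,x:x+w],cv2.TM_CCOEFF_NORMED); print("lid",cv2.minMaxLoc(r)[1::2],"zero=(0,40)")
x,y,w,h=370,150,30,100
r=cv2.matchTemplate(B[y-40:y+h+40,x-25:x+w+40],A[y:y+h,x:x+w],cv2.TM_CCOEFF_NORMED); print("bar",cv2.minMaxLoc(r)[1::2],"zero=(25,40)")
for c,(x,y,w,h) in(("scene",(284,300,60,45)),("side",(270,230,40,55))):
    A=cv2.imread(f"pics/w7_{c}.png",0);B=cv2.imread(f"pics/w15_{c}.png",0)
    r=cv2.matchTemplate(B[y-20:y+h+20,x-20:x+w+20],A[y:y+h,x:x+w],cv2.TM_CCOEFF_NORMED); print(c,cv2.minMaxLoc(r)[1::2])
E
```

```text
[0.42292936 0.05965348 0.26830616] [-3.14142402e+00 -2.88385361e-05  1.65665473e+00] [-0.62593002 -0.65880432 -2.92516453] 0.01599666303861481
(array([  0.8,  -0.7, 121.3]), array([-0.01, -0.  , -0.08]))
cam diff mm [-0.23023168  0.88536484  2.99288305]
lid (0.994685709476471, (2, 39)) zero=(0,40)
bar (0.9962563514709473, (27, 40)) zero=(25,40)
scene (0.8608546853065491, (20, 20))
side (0.6426293849945068, (20, 20))
```

Lid unmoved since placing. Lower and hook.

{"api": "send_rows", "payload": {
  "plan": "0 -0.0005 0.02 0 0 0 0.01; 0 -0.0005 0.045 0 0 0 0.01; 0 -0.0005 0.07 0 0 0 0.01; 0 -0.0005 0.092 0 0 0 0.01; 0 -0.0005 0.108 0 0 0 0.01; 0 -0.0005 0.118 0 0 0 0.01; 0 -0.0005 0.121 0 0 0 0.01; 0 -0.0005 0.121 0 0 0 0.01; 0 -0.0005 0.121 0 0 0 0.01; 0 -0.0005 0.121 0 0 0 0.01"
}}

```text
clock: 42.6
position: [0.4228, 0.0602, 0.1483]
tool_rot: [3.14, 0.0, 1.657]
force: [0.0, -0.0, -2.5]
grip_width: 0.0155
finger_force: 98.3
```

```bash
python3 - <<'E'
from h import *
s=observe(); print(s["position"],s["tool_rot"],s["force"],s["grip_width"])
print(rel([.4772,.0650,.147],1.658))
E
```

```text
[0.42281799 0.06023335 0.14826286] [3.14013208e+00 2.15157861e-05 1.65741308e+00] [ 9.21660047e-03 -2.43219337e-03 -2.51967554e+00] 0.015513215826746057
(array([ 0. , 54.6,  1.3]), array([ 0.08,  0.  , -0.03]))
```

{"api": "send_rows", "payload": {
  "plan": "0 0.004 0.001 0 0 0 0.01; 0 0.011 0.001 0 0 0 0.01; 0 0.018 0.001 0 0 0 0.01; 0 0.026 0.001 0 0 0 0.01; 0 0.034 0.001 0 0 0 0.01; 0 0.042 0.001 0 0 0 0.01; 0 0.049 0.001 0 0 0 0.01; 0 0.053 0.001 0 0 0 0.01; 0 0.0545 0.001 0 0 0 0.01; 0 0.0545 0.001 0 0 0 0.01"
}}

```text
clock: 43.43
position: [0.4767, 0.065, 0.1463]
tool_rot: [-3.141, -0.0, 1.658]
force: [0.5, -0.4, -2.2]
grip_width: 0.0161
finger_force: 98.3
```

{"api": "send_rows", "payload": {
  "plan": "0 0 -0.006 0 0 0 0.01; 0 0 -0.012 0 0 0 0.01; 0 0 -0.016 0 0 0 0.01; 0 0 -0.019 0 0 0 0.01; 0 0 -0.022 0 0 0 0.01; 0 0 -0.025 0 0 0 0.01; 0 0 -0.028 0 0 0 0.01; 0 0 -0.031 0 0 0 0.01; 0 0 -0.035 0 0 0 0.01; 0 0 -0.035 0 0 0 0.01"
}}

```text
clock: 44.27
position: [0.4768, 0.065, 0.1821]
tool_rot: [3.141, -0.0, 1.658]
force: [0.1, 0.2, -5.0]
grip_width: 0.0161
finger_force: 98.0
```

{"api": "send_rows", "payload": {
  "plan": "0 0 -0.006 0 0 0 0.01; 0 0 -0.016 0 0 0 0.01; 0 0 -0.028 0 0 0 0.01; 0 0 -0.041 0 0 0 0.01; 0 0 -0.054 0 0 0 0.01; 0 0 -0.067 0 0 0 0.01; 0 0 -0.08 0 0 0 0.01; 0 0 -0.092 0 0 0 0.01; 0 0 -0.098 0 0 0 0.01; 0 0 -0.1 0 0 0 0.01"
}}

```text
clock: 45.1
position: [0.4769, 0.065, 0.2827]
tool_rot: [3.14, 0.0, 1.657]
force: [0.1, 1.3, -5.1]
grip_width: 0.0157
finger_force: 98.1
```

{"api": "send_rows", "payload": {
  "plan": "0.0002 0.0002 0 0 0 0 0.01; 0.0011 0.0014 0 0 0 0 0.01; 0.0034 0.0044 0 0 0 0 0.01; 0.0074 0.0096 0 0 0 0 0.01; 0.0132 0.0172 0 0 0 0 0.01; 0.0208 0.0271 0 0 0 0 0.01; 0.03 0.0391 0 0 0 0 0.01; 0.0404 0.0528 0 0 0 0 0.01; 0.0518 0.0677 0 0 0 0 0.01; 0.0637 0.0832 0 0 0 0 0.01"
}}

```text
clock: 45.93
position: [0.5551, 0.137, 0.281]
tool_rot: [-3.141, -0.0, 1.658]
force: [0.1, -0.3, -4.4]
grip_width: 0.0154
finger_force: 98.1
```

{"api": "send_rows", "payload": {
  "plan": "0.0119 0.0155 0 0 0 0 0.01; 0.0233 0.0304 0 0 0 0 0.01; 0.0337 0.044 0 0 0 0 0.01; 0.0429 0.056 0 0 0 0 0.01; 0.0505 0.0659 0 0 0 0 0.01; 0.0563 0.0735 0 0 0 0 0.01; 0.0603 0.0787 0 0 0 0 0.01; 0.0626 0.0817 0 0 0 0 0.01; 0.0635 0.083 0 0 0 0 0.01; 0.0637 0.0832 0 0 0 0 0.01"
}}

```text
clock: 46.77
position: [0.6314, 0.2064, 0.2811]
tool_rot: [-3.141, 0.0, 1.658]
force: [-1.1, 0.5, -5.8]
grip_width: 0.0158
finger_force: 98.1
```

{"api": "send_rows", "payload": {
  "plan": "0 0 0 0 0 0 0.01; 0 0 0 0 0 0 0.01; 0 0 0 0 0 0 0.01; 0 0 0 0 0 0 0.01; 0 0 0 0 0 0 0.01; 0 0 0 0 0 0 0.01"
}}

```text
clock: 47.27
position: [0.6313, 0.2061, 0.2815]
tool_rot: [3.141, -0.0, 1.657]
force: [0.5, -0.0, -5.4]
grip_width: 0.0161
finger_force: 98.1
```

```bash
python3 - <<'E'
from h import *
s=observe(); print(s["position"],s["tool_rot"],s["force"],s["grip_width"])
print(rel([.6321,.2067,.2218],1.658))
look("w16",("wrist","scene","side"))
E
```

```text
[0.63129871 0.20608984 0.28148962] [ 3.14147023e+00 -4.88625263e-06  1.65737257e+00] [ 0.48121015 -0.03049559 -5.39863313] 0.016083427245968833
(array([ 0.5,  0.8, 59.7]), array([ 0.01, -0.  , -0.04]))
```

{"api": "send_rows", "payload": {
  "plan": "0.0004 0.0007 0.004 0 0 0 0.01; 0.0004 0.0007 0.012 0 0 0 0.01; 0.0004 0.0007 0.021 0 0 0 0.01; 0.0004 0.0007 0.03 0 0 0 0.01; 0.0004 0.0007 0.039 0 0 0 0.01; 0.0004 0.0007 0.048 0 0 0 0.01; 0.0004 0.0007 0.056 0 0 0 0.01; 0.0004 0.0007 0.062 0 0 0 0.01; 0.0004 0.0007 0.066 0 0 0 0.01; 0.0004 0.0007 0.069 0 0 0 0.01"
}}

```text
clock: 48.25
position: [0.6319, 0.2067, 0.2119]
tool_rot: [-3.141, -0.0, 1.658]
force: [0.9, 0.4, -5.3]
grip_width: 0.0158
finger_force: 98.1
```

{"api": "send_rows", "payload": {
  "plan": "0 0 0.001 0 0 0 0.01; 0 0 0.002 0 0 0 0.01; 0 0 0.003 0 0 0 0.01; 0 0 0.004 0 0 0 0.01; 0 0 0.006 0 0 0 0.01; 0 0 0.008 0 0 0 0.01; 0 0 0.01 0 0 0 0.01; 0 0 0.012 0 0 0 0.01; 0 0 0.012 0 0 0 0.01; 0 0 0.012 0 0 0 0.01"
}}

```text
clock: 49.08
position: [0.632, 0.2067, 0.2003]
tool_rot: [-3.142, -0.0, 1.657]
force: [0.4, 0.7, -2.8]
grip_width: 0.0159
finger_force: 98.2
```

```bash
python3 - <<'E'
from h import *
s=observe(); print(s["position"],s["tool_rot"],s["force"],s["grip_width"])
look("w17",("scene","side"))
# lid on warmer vs start picture
for c,(x,y,w,h) in(("scene",(192,280,40,40)),("side",(395,195,60,60)),("scene",(196,275,28,30)),("side",(375,228,28,30))):
    A=cv2.imread(f"pics/{c}0.png",0);B=cv2.imread(f"pics/w17_{c}.png",0)
    r=cv2.matchTemplate(B[y-15:y+h+15,x-15:x+w+15],A[y:y+h,x:x+w],cv2.TM_CCOEFF_NORMED); print(c,cv2.minMaxLoc(r)[1::2])
E
```

```text
[0.6319577  0.20666377 0.20033454] [-3.14151203e+00 -1.20819188e-05  1.65749540e+00] [ 0.43915676  0.68558429 -2.83284665] 0.015871268982988882
scene (0.7206765413284302, (15, 15))
side (0.6671140193939209, (15, 15))
scene (0.6173818111419678, (15, 15))
side (0.9667860865592957, (15, 15))
```

Lid sits at its original image position with its weight off the hook. Lower the hook free, withdraw, and go up.

{"api": "send_rows", "payload": {
  "plan": "0 0 0.003 0 0 0 0.01; 0 0 0.006 0 0 0 0.01; 0 0 0.009 0 0 0 0.01; 0 0 0.012 0 0 0 0.01; 0 0 0.012 0 0 0 0.01; 0 0 0.012 0 0 0 0.01; 0 0 0.012 0 0 0 0.01"
}}

```text
clock: 49.77
position: [0.632, 0.2067, 0.1884]
tool_rot: [3.142, -0.0, 1.658]
force: [-1.0, 0.4, -2.3]
grip_width: 0.0157
finger_force: 98.2
```

{"api": "send_rows", "payload": {
  "plan": "0 -0.004 0 0 0 0 0.01; 0 -0.01 0 0 0 0 0.01; 0 -0.018 0 0 0 0 0.01; 0 -0.027 0 0 0 0 0.01; 0 -0.036 0 0 0 0 0.01; 0 -0.045 0 0 0 0 0.01; 0 -0.055 0 0 0 0 0.01; 0 -0.065 0 0 0 0 0.01; 0 -0.07 0 0 0 0 0.01; 0 -0.07 0 0 0 0 0.01"
}}

```text
clock: 50.6
position: [0.5612, 0.2006, 0.1887]
tool_rot: [3.141, 0.0, 1.658]
force: [0.3, -0.9, -2.1]
grip_width: 0.0158
finger_force: 98.2
```

{"api": "send_rows", "payload": {
  "plan": "0 0 -0.02 0 0 0 0.01; 0 0 -0.045 0 0 0 0.01; 0 0 -0.07 0 0 0 0.01; 0 0 -0.08 0 0 0 0.01; 0 0 -0.08 0 0 0 0.01; 0 0 -0.08 0 0 0 0.01; 0 0 -0.08 0 0 0 0.01"
}}

```text
clock: 51.18
position: [0.5618, 0.2002, 0.2669]
tool_rot: [-3.14, 0.001, 1.657]
force: [-0.3, 0.4, -3.5]
grip_width: 0.016
finger_force: 98.5
```

```bash
python3 - <<'E'
from h import *
s=observe(); print(s["position"],s["tool_rot"],s["force"],s["grip_width"])
look("w18",("scene","side"))
for c,(x,y,w,h) in(("scene",(192,240,90,90)),("side",(375,195,75,75))):
    A=cv2.imread(f"pics/{c}0.png",0);B=cv2.imread(f"pics/w18_{c}.png",0)
    r=cv2.matchTemplate(B[y-15:y+h+15,x-15:x+w+15],A[y:y+h,x:x+w],cv2.TM_CCOEFF_NORMED); print(c,cv2.minMaxLoc(r)[1::2])
print(rel([.566,-.303,.268],1.331))
E
```

```text
[0.5618461  0.20021559 0.26687995] [-3.13990580e+00  5.96184974e-04  1.65743871e+00] [-0.25880031  0.36620116 -3.471352  ] 0.01596245398299316
scene (0.9636784195899963, (15, 15))
side (0.9743594527244568, (15, 15))
(array([-501.8,  -39.5,   -0.7]), array([-0.1 ,  0.04, 18.72]))
```

Lid is back exactly as at the start. Return the lifter.

{"api": "send_rows", "payload": {
  "plan": "-0.01 -0.001 0 0 0 0 0.01; -0.035 -0.003 0 0 0 0 0.01; -0.065 -0.005 0 0 0 0 0.01; -0.095 -0.0075 0 0 0 0 0.01; -0.125 -0.01 0 0 0 0 0.01; -0.155 -0.0125 0 0 0 0 0.01; -0.185 -0.015 0 0 0 0 0.01; -0.215 -0.017 0 0 0 0 0.01; -0.238 -0.019 0 0 0 0 0.01; -0.25 -0.02 0 0 0 0 0.01"
}}

```text
clock: 52.12
position: [0.5633, -0.0544, 0.2678]
tool_rot: [-3.14, 0.001, 1.654]
force: [-0.7, 0.4, -0.9]
grip_width: 0.0156
finger_force: 98.5
```

{"api": "send_rows", "payload": {
  "plan": "-0.015 -0.001 0 0 0 2 0.01; -0.04 -0.003 0 0 0 4 0.01; -0.07 -0.005 0 0 0 7 0.01; -0.1 -0.0075 0 0 0 10 0.01; -0.13 -0.01 0 0 0 13 0.01; -0.16 -0.0125 0 0 0 16 0.01; -0.19 -0.015 0 0 0 18.7 0.01; -0.22 -0.017 0 0 0 18.7 0.01; -0.242 -0.019 0 0 0 18.7 0.01; -0.2518 -0.0195 0 0 0 18.7 0.01"
}}

```text
clock: 52.95
position: [0.5656, -0.306, 0.2677]
tool_rot: [-3.141, 0.001, 1.327]
force: [-0.3, 0.1, -2.8]
grip_width: 0.0157
finger_force: 98.5
```

{"api": "send_rows", "payload": {
  "plan": "0 0 0 0 0 0 0.01; 0 0 0 0 0 0 0.01; 0 0 0 0 0 0 0.01; 0 0 0 0 0 0 0.01; 0 0 0 0 0 0 0.01"
}}

```text
clock: 53.37
position: [0.5667, -0.3016, 0.2686]
tool_rot: [3.141, -0.0, 1.332]
force: [1.2, -0.2, -2.5]
grip_width: 0.016
finger_force: 98.5
```

```bash
python3 - <<'E'
from h import *
s=observe(); print(s["position"],s["tool_rot"],s["force"],s["grip_width"])
print(rel([.5662,-.303,.0997],1.331))
E
```

```text
[ 0.56665647 -0.30164576  0.26857728] [ 3.14138634e+00 -2.27209010e-04  1.33240852e+00] [ 1.23810223 -0.15182305 -2.48611169] 0.016017701275890958
(array([ -1.5,  -0.2, 168.9]), array([ 0.01, -0.01,  0.08]))
```

{"api": "send_rows", "payload": {
  "plan": "-0.001 0 0.03 0 0 0 0.01; -0.001 0 0.06 0 0 0 0.01; -0.001 0 0.09 0 0 0 0.01; -0.001 0 0.12 0 0 0 0.01; -0.001 0 0.142 0 0 0 0.01; -0.001 0 0.156 0 0 0 0.01; -0.001 0 0.163 0 0 0 0.01; -0.001 0 0.166 0 0 0 0.01; -0.001 0 0.168 0 0 0 0.01; -0.001 0 0.168 0 0 0 0.01"
}}

```text
clock: 54.2
position: [0.5666, -0.3038, 0.1013]
tool_rot: [3.14, 0.0, 1.331]
force: [0.3, -0.4, -2.9]
grip_width: 0.0155
finger_force: 98.6
```

{"api": "send_rows", "payload": {
  "plan": "0 0 0.001 0 0 0 0.01; 0 0 0.001 0 0 0 0.01; 0 0 0.001 0 0 0 0.01"
}}

```text
clock: 54.45
position: [0.5663, -0.3039, 0.1]
tool_rot: [3.141, 0.0, 1.331]
force: [-0.5, 1.0, -1.8]
grip_width: 0.0161
finger_force: 98.6
```

Near contact. Lower 1 mm more, open, and retreat upward.

{"api": "send_rows", "payload": {
  "plan": "0 0 0.001 0 0 0 0.01; 0 0 0.001 0 0 0 0.01; 0 0 0.001 0 0 0 0.03; 0 0 0.001 0 0 0 0.05; 0 0 0.001 0 0 0 0.06; 0 0 0.001 0 0 0 0.06; 0 0 0.001 0 0 0 0.06; 0 0 0.001 0 0 0 0.06; 0 0 0.001 0 0 0 0.06"
}}

```text
clock: 55.2
position: [0.5661, -0.3037, 0.0984]
tool_rot: [-3.142, -0.0, 1.331]
force: [0.0, -1.4, 0.4]
grip_width: 0.0602
finger_force: 0.0
```

{"api": "send_rows", "payload": {
  "plan": "0 0 -0.015 0 0 0 0.06; 0 0 -0.045 0 0 0 0.06; 0 0 -0.085 0 0 0 0.06; 0 0 -0.125 0 0 0 0.06; 0 0 -0.165 0 0 0 0.06; 0 0 -0.19 0 0 0 0.06; 0 0 -0.19 0 0 0 0.06; 0 0 -0.19 0 0 0 0.06; 0 0 -0.19 0 0 0 0.06"
}}

```text
clock: 55.95
position: [0.5658, -0.3037, 0.2878]
tool_rot: [-3.141, -0.0, 1.331]
force: [-0.0, 0.7, -1.1]
grip_width: 0.0602
finger_force: 0.0
```

```bash
python3 - <<'E'
from h import *
s=observe(); print(s["clock"],s["position"],s["tool_rot"],s["force"])
look("w19",("wrist","scene","side"))
a=cv2.cvtColor(cv2.imread("pics/w19_wrist.png"),cv2.COLOR_BGR2HSV)
m=((a[...,0]<14)&(a[...,1]>110)&(a[...,2]<130)).astype(np.uint8)*255
m=cv2.morphologyEx(m,cv2.MORPH_CLOSE,np.ones((9,9))); k,l,st,ce=cv2.connectedComponentsWithStats(m)
for i in range(1,k):
    if st[i,4]>1200:
        r=cv2.minAreaRect(np.argwhere(l==i)[:,::-1].astype(np.float32)); P=wload("w19",cv2.boxPoints(r),.119); print(st[i],r,P.mean(0))
for n,c,(x,y,w,h) in(("lid","scene",(192,240,90,90)),("lid","side",(375,195,75,75)),("rack","scene",(284,222,34,44)),("rack","side",(276,310,30,40)),
    ("mat","scene",(290,260,100,80)),("mat","side",(270,205,95,80)),("box","scene",(390,218,32,45)),("tape","scene",(230,360,58,60)),("tape","side",(365,152,45,42))):
    A=cv2.imread(f"pics/{c}0.png",0);B=cv2.imread(f"pics/w19_{c}.png",0)
    r=cv2.matchTemplate(B[y-15:y+h+15,x-15:x+w+15],A[y:y+h,x:x+w],cv2.TM_CCOEFF_NORMED); print(n,c,cv2.minMaxLoc(r)[1::2])
for c in("scene","side"):
    a=cv2.cvtColor(cv2.imread(f"pics/w19_{c}.png"),cv2.COLOR_BGR2HSV)
    for n,p in(("yellow",(.6153,-.0951)),("green",(.6165,-.0552))):
        u,v=proj(c,[*p,.103])[0]; print(c,n,(u,v),a[int(v),int(u)])
E
```

```text
55.95 [ 0.56578187 -0.30365652  0.28779448] [-3.14078930e+00 -3.51771499e-05  1.33115730e+00] [-0.03493101  0.68259274 -1.05702257]
[ 310  112   22  175 3365] ((320.5, 199.0), (174.0, 21.0), 90.0) [ 0.56723015 -0.29949227  0.119     ]
lid scene (0.9945198893547058, (15, 15))
lid side (0.9893035888671875, (15, 15))
rack scene (0.9133436679840088, (15, 15))
rack side (0.8038626909255981, (15, 15))
mat scene (0.5970686674118042, (15, 15))
mat side (0.5323135256767273, (15, 15))
box scene (0.999898374080658, (15, 15))
tape scene (0.9998672008514404, (15, 15))
tape side (0.9994804263114929, (15, 15))
scene yellow (np.float64(331.3409665902786), np.float64(200.15392290675874)) [ 25 140 242]
scene green (np.float64(320.34846252629063), np.float64(208.67049621291258)) [ 68 126 194]
side yellow (np.float64(314.1648787294022), np.float64(295.0345299730892)) [ 26 159 251]
side green (np.float64(327.79007936140084), np.float64(284.4398773314373)) [ 66 146 198]
```

```bash
python3 -c "
from workcell import bot
print(bot.job_done())"
```

```text
the job is handed in; nothing more can be done
None
```

The job is handed in at about 56 s: both cartridges present (yellow and green) went into the rack and fully down, the lid is back on the warmer where it started, and the lifter is in its rest. The box and tape were not moved.

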